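# Nest the washed flower pots on their saucers

### The job

Nest the washed clay pots, upside down as they are, to drain: the three round ones on the round saucer and the two square ones on the square saucer, each nest built from the smallest pot outwards, so that every larger pot covers the next smaller one and each pot's rim stands flat on the saucer floor near its middle. Leave the seedling and the spray bottle where they stand.

Things in the scene. Friction and masses are not known exactly. Their poses are not given: they have to be found in the camera images.
- round_small_mid (a point): Smallest of the three round clay flower pots, standing upside down with its mouth on the surface: 45 mm high. Outside diameter 42 mm at the rim band (the lowest 10 mm), 38 mm just above the band, tapering to 30 mm at the top; inside diameter of the mouth 37 mm. Clay wall 2.5 mm thick; the upturned base is closed but for a small dark drain hole in its middle. The point is on the pot's axis, half-way up; z points up, out of the upturned base.
- round_middle_mid (a point): Middle-sized of the three round clay flower pots, standing upside down with its mouth on the surface: 60 mm high. Outside diameter 62 mm at the rim band (the lowest 13 mm), 57 mm just above the band, tapering to 44 mm at the top; inside diameter of the mouth 57 mm. Clay wall 2.5 mm thick; the upturned base is closed but for a small dark drain hole in its middle. The point is on the pot's axis, half-way up; z points up, out of the upturned base.
- round_large_mid (a point): Largest of the three round clay flower pots, standing upside down with its mouth on the surface: 80 mm high. Outside diameter 84 mm at the rim band (the lowest 16 mm), 79 mm just above the band, tapering to 58 mm at the top; inside diameter of the mouth 79 mm. Clay wall 2.5 mm thick; the upturned base is closed but for a small dark drain hole in its middle. The point is on the pot's axis, half-way up; z points up, out of the upturned base.
- square_small_mid (a point): Smaller of the two square clay flower pots, standing upside down with its mouth on the surface: 46 mm high. Outside 42 x 42 mm at the rim band (the lowest 10 mm), straight sides 38 x 38 mm above it; inside 33 x 33 mm. Clay wall 2.5 mm thick; the upturned base is closed but for a small dark drain hole in its middle. The point is on the pot's axis, half-way up; z points up, out of the upturned base. x and y are square to its side faces.
- square_large_mid (a point): Larger of the two square clay flower pots, standing upside down with its mouth on the surface: 68 mm high. Outside 70 x 70 mm at the rim band (the lowest 14 mm), straight sides 62 x 62 mm above it; inside 57 x 57 mm. Clay wall 2.5 mm thick; the upturned base is closed but for a small dark drain hole in its middle. The point is on the pot's axis, half-way up; z points up, out of the upturned base. x and y are square to its side faces.
- round_saucer_floor (a point): Round white plastic saucer, 116 mm across, fixed on the table, with a flat floor 100 mm across inside a 10 mm high lip. The point is the centre of the floor's upper face, 4 mm above the table; z up.
- square_saucer_floor (a point): Square white plastic saucer, 108 x 108 mm, fixed on the table, with a flat floor 102 x 102 mm inside a 10 mm high lip. The point is the centre of the floor's upper face, 4 mm above the table; z up, x and y square to its sides.
- seedling: Bystander: a seedling about 150 mm tall in a round blue plastic pot (68 mm across, 60 mm high), loose on the table, to be left alone. Origin at the centre of its underside.
- spray_bottle: Bystander: a white plastic spray bottle, 68 mm across, 166 mm high, loose on the table, to be left alone. Origin at the centre of its underside.
Mind the look-alikes: they are no part of the job. Leave any yellow look-alike of the part that bears round_small_mid alone. What is shaped like the part that bears square_large_mid but blue is not meant.

How it is judged (in metres and radians):
At the end, for the whole second after the job is handed in: Every pot is upside down and level (within 0.08 rad), its rim standing on the floor of the saucer of its own shape (height within 4 mm), its axis within 25 mm of the saucer's centre; each smaller pot's axis is within 15 mm of that of the next larger pot, which covers it; all pots at rest (z of round_small_mid in the frame of round_saucer_floor between 0.0185 and 0.0265 m and horizontal distance between each of round_small_mid, round_middle_mid, round_large_mid and round_saucer_floor below 0.025 m and angle between each of round_small_mid, round_middle_mid, round_large_mid, square_small_mid, square_large_mid's own z axis and vertical below 0.08 rad and linear speed of each of round_small, round_middle, round_large, square_small, square_large below 0.02 m/s and z of round_middle_mid in the frame of round_saucer_floor between 0.026 and 0.034 m and z of round_large_mid in the frame of round_saucer_floor between 0.036 and 0.044 m and z of square_small_mid in the frame of square_saucer_floor between 0.019 and 0.027 m and horizontal distance between each of square_small_mid, square_large_mid and square_saucer_floor below 0.025 m and z of square_large_mid in the frame of square_saucer_floor between 0.03 and 0.038 m and horizontal distance between round_small_mid and round_middle_mid below 0.015 m and horizontal distance between round_middle_mid and round_large_mid below 0.015 m and horizontal distance between square_small_mid and square_large_mid below 0.015 m); the robot touches nothing.
It fails at once if the seedling is moved more than 30 mm or tipped (distance of seedling from where it was at the start of the episode above 0.03 m or angle between seedling's own z axis and vertical above 0.5 rad).
It fails at once if the spray bottle is moved more than 30 mm or tipped (distance of spray_bottle from where it was at the start of the episode above 0.03 m or angle between spray_bottle's own z axis and vertical above 0.5 rad).
It also fails if it takes over 120 s, if anything falls off the work surface, if the arm or the gripper's body presses on something with over 40 N, if the wrist force passes 120 N, or if a joint passes its speed limit or range.

### The arm

A 6-joint arm with a two-finger parallel gripper is mounted at the origin on the work surface. World frame = base frame: x ahead of the robot, y to its left, z up, the work surface at z = 0. Lengths are in mm, angles in rad, forces in N, time in s.
With the tool pointing down it reaches from about 275 to 1000 mm from the base axis. Payload 8.4 kg.
Tool frame: the origin (TCP) lies at the centre of the arm's flange, where the gripper is bolted on; the fingertips stand r.tip_extent ahead of it and the grasp point (between the pads) lies 155 mm ahead of it (r.tip_extent is the distance from the TCP to the fingertips, in mm); z points along the fingers, y is the direction in which the jaws open and shut (so a half turn about z gives the same grasp; the last joint's range is limited). The gripper opens to 85 mm and grips with 20 to 120 N. Pads are 22 mm wide; open, the fingers measure 114 mm over their backs; the gripper's body (76 mm by 85 mm) begins 54 mm behind the grasp point. The pads swing forward as they close: fully open they stand 13 mm farther back than shut.
Start: joints at [-1.137, 0.353, 1.633, -0, 1.155, -0.002], TCP at [263.834, -566.587, 404.681] pointing down, gripper open.
Joint ranges: [-2.63, 2.63], [-0.92, 2.1], [0.06, 2.66], [-1.3, 4.44], [0, 2.69], [-3.02, 3.02]. Speed limits (rad/s): [2.22, 2.22, 2.79, 3.14, 3.14, 3.14].

### API

Orientations are given as [roll, pitch, yaw] about the fixed x, y, z axes, in that order (R = Rz(yaw) Ry(pitch) Rx(roll)).
In Python, from rig import sense, grab_frame, job, r gives the robot as it stands. The module is installed in compiled form; this text tells all that it offers.
- The arm moves only by the shell command python3 -m creep 'ROWS' [FORCE]. ROWS is JSON, a list of rows, each a list of 7 numbers: the turn, a rotation vector about the tool's x, y, z in rad, then the shift along the tool's x, y, z in mm, then the closure, from 0 (fully open) to 1 (shut). In form: [[wx, wy, wz, dx, dy, dz, fingers], ...]. A call has 1 to 10 rows; each row shifts and turns the pose as measured when the row begins, along the tool's axes as they then stand; what a row does not reach is not made up. A row lasts 1/12 s, in which the tool goes at most 41.7 mm and 7.16 degrees, less where a joint would pass 70% of its speed; a pose out of reach is approached as far as the arm can. A call with a gripper value outside its range is refused whole. The fingers move at their own pace and stop on an object; FORCE is the grip in N (left out, the last holds). Time passes only in rows, so rows that do not move let the fingers close. It gives the time, the measured TCP pose, the force and the opening at its end, in the units of the state.
- sense(): the state, without advancing time (a new reading comes with each control period).
- grab_frame(name): name is "scene" or "top" or "wrist"; returns a dict with "color" (420x560x3 uint8, red, green, blue), "mtx" (3x3 intrinsics, pixels), "T" (4x4, takes a point from camera to world coordinates). Camera axes: x right, y down, z forward; pixel columns grow to the right and rows downward; lengths in mm; the calibration is good to about 2 mm. A picture is of the moment at which its call begins. There is no depth.
- job.sign_off(): hands the job in, once; it reports no verdict.
The state is a dict: "clock": time; "qpos": joint angles; "qvel": joint speeds; "joint_efforts": joint torques, N m; "eef_pos": TCP position; "tcp_rot": TCP orientation; "contact_force": force on the tool from outside, world axes, zero at the start; "wrist_torque": the same for the moment, N m; "opening": opening from 0.0 (shut) to 1.0 (fully open).
Only numpy, scipy, OpenCV 4.12 (cv2) and the standard library are available. Lean on these libraries where they do the work, as an engineer would, in place of code of your own. Each camera call takes 0.05 s, during which the arm holds its last target.

## Working session

There is one attempt and no reset: what is moved stays moved. The work goes in short steps, Python scripts to look and compute and a shell command to move; the robot and the scene stay as the last step left them, time stands still between calls to the robot, and variables do not carry over. Pictures are saved under pics/ and viewed, and the job is handed in when it is done.

```bash
mkdir -p pics; ls
python3 - <<'E'
from rig import sense, grab_frame, job, r
import cv2
print(r.tip_extent); print(sense())
for n in("scene","top","wrist"):
    f=grab_frame(n); cv2.imwrite(f"pics/{n}0.png",f["color"][:,:,::-1]); print(n,f["mtx"].tolist(),f["T"].round(4).tolist())
E
```

```text
pics
173.4
{'clock': 0.0, 'qpos': array([-1.13741854e+00,  3.53640748e-01,  1.63413739e+00, -7.47547482e-06,
        1.15520642e+00, -2.40783945e-03]), 'qvel': array([-1.01873534e-04,  3.71665508e-04,  1.72403228e-05,  1.38273682e-03,
        1.89368295e-04, -6.44455082e-04]), 'joint_efforts': array([ 9.45176362e-04, -6.05254555e+01, -3.42063117e+01,  1.97244804e-04,
        9.39247780e-03,  2.07114232e-05]), 'eef_pos': array([ 263.72105843, -566.37277725,  403.96474505]), 'tcp_rot': array([-3.14020073e+00,  3.48343079e-06,  4.35788653e-01]), 'contact_force': array([0.81859351, 0.03190786, 0.01119184]), 'wrist_torque': array([0.0055353 , 0.02729047, 0.03442089]), 'opening': 0.997898874161084}
scene [[454.2346097783265, 0.0, 276.2047546206016], [0.0, 454.2346097783265, 202.43504981747745], [0.0, 0.0, 1.0]] [[-0.015, 0.6141, -0.7891, 1376.911], [0.9999, 0.0131, -0.0088, 8.2407], [0.0049, -0.7892, -0.6142, 718.153], [0.0, 0.0, 0.0, 1.0]]
top [[481.1647972394781, 0.0, 279.79201670867315], [0.0, 481.1647972394781, 210.1629848503156], [0.0, 0.0, 1.0]] [[-0.0249, -0.9812, 0.1916, 329.1653], [-0.9995, 0.0285, 0.0161, -1.9627], [-0.0213, -0.1911, -0.9813, 1160.4877], [0.0, 0.0, 0.0, 1.0]]
wrist [[320.7176474671784, 0.0, 274.9964872526458], [0.0, 320.7176474671784, 209.51449179880834], [0.0, 0.0, 1.0]] [[0.4217, -0.8679, -0.2625, 330.7294], [-0.9067, -0.404, -0.1208, -534.712], [-0.0012, 0.289, -0.9573, 373.6395], [0.0, 0.0, 0.0, 1.0]]
```

View pics/top0.png

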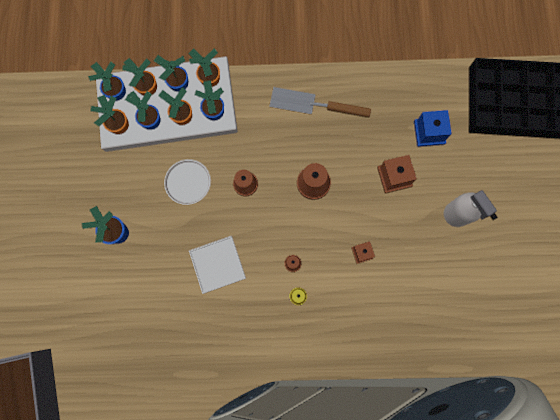

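View pics/scene0.png

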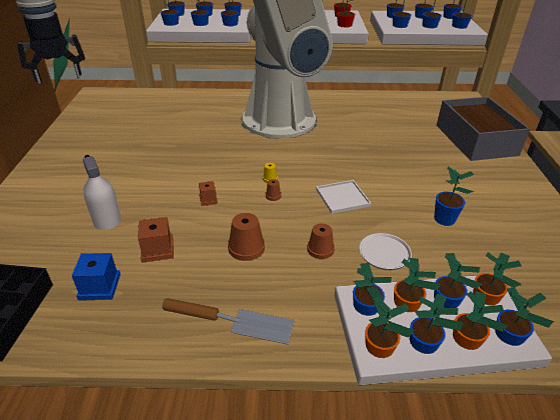

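View pics/wrist0.png

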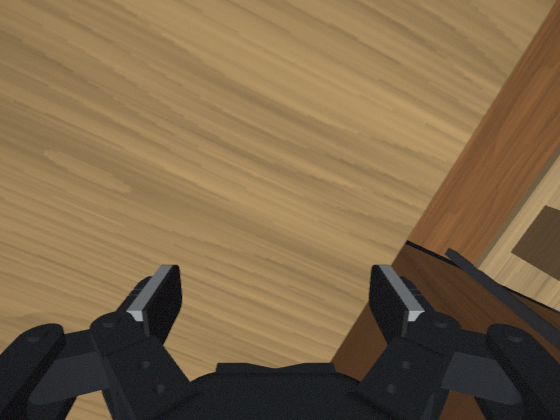

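```bash
cat > h.py <<'E'
import numpy as np, cv2
from rig import sense, grab_frame
def cast(f,u,v,z):
    d=f["T"][:3,:3]@(np.linalg.inv(f["mtx"])@np.array([u,v,1.])); o=f["T"][:3,3]
    return (o+d*(z-o[2])/d[2])
def proj(f,p):
    q=np.linalg.inv(f["T"])@np.append(p,1.); q=f["mtx"]@q[:3]; return q[:2]/q[2]
def hole(f,u,v,rad):
    """darkness-weighted centroid of the dark drain hole near (u,v)"""
    g=f["color"].max(2).astype(float); u,v=int(round(u)),int(round(v))
    w=g[v-rad:v+rad+1,u-rad:u+rad+1]; med=np.median(w)
    a=np.clip(med*0.75-w,0,None); yy,xx=np.mgrid[v-rad:v+rad+1,u-rad:u+rad+1]
    return (a*xx).sum()/a.sum(),(a*yy).sum()/a.sum()
E
python3 - <<'E'
from h import *
top=grab_frame("top"); sc=grab_frame("scene")
hs=dict(rs=(45,293,262),rm=(60,244,179),rl=(80,315,175),ss=(46,364,251),sl=(68,400,170))
hv=dict(rs=(273,182),rm=(321,229),rl=(245,222),ss=(207,186),sl=(153,225))
for k,(h,u,v) in hs.items():
    a=hole(top,u,v,4); p=cast(top,*a,h); q=proj(sc,p); b=hole(sc,*q,4); p2=cast(sc,*b,h)
    print(k,np.round(a,1),p.round(1),np.round(b,1),p2.round(1))
for n,f in(("top",top),):
    c=f["color"][120:310,150:470][:,:,::-1]; cv2.imwrite("pics/crop_top.png",cv2.resize(c,None,fx=2.5,fy=2.5,interpolation=cv2.INTER_CUBIC))
c=sc["color"][150:310,60:420][:,:,::-1]; cv2.imwrite("pics/crop_sc.png",cv2.resize(c,None,fx=2.2,fy=2.2,interpolation=cv2.INTER_CUBIC))
# saucers: white mask
hsv=cv2.cvtColor(top["color"],cv2.COLOR_RGB2HSV)
m=((hsv[...,1]<45)&(hsv[...,2]>120)).astype(np.uint8)
cs,_=cv2.findContours(m,cv2.RETR_EXTERNAL,cv2.CHAIN_APPROX_NONE)
for c in cs:
    if cv2.contourArea(c)>600: print(cv2.contourArea(c),cv2.minAreaRect(c),cv2.fitEllipse(c)[:2])
E
```

```text
rs [292.6 261.5] [425.2 -10.2  45. ] [272.1 182.7] [430.  -13.1  45. ]
rm [243.1 177.6] [625. 101.  60.] [321.9 229.2] [624.8 100.5  60. ]
rl [314.8 174.3] [622.3 -67.4  80. ] [244.7 220.5] [622.4 -68.6  80. ]
ss [364.5 250.6] [ 445.9 -177.2   46. ] [206.4 185.2] [ 446.2 -179.    46. ]
sl [400.2 169.1] [ 632.1 -268.2   68. ] [152.4 226.7] [ 633.2 -269.3   68. ]
2008.0 ((216.70001220703125, 264.10003662109375), (46.16925048828125, 46.16925048828125), 71.56504821777344) ((216.6831512451172, 264.2604064941406), (52.40502166748047, 53.73445129394531))
1610.0 ((187.00001525878906, 181.50001525878906), (44.547725677490234, 45.96194076538086), 45.0) ((187.0234375, 181.51693725585938), (44.245601654052734, 46.39080047607422))
788.5 ((298.1799621582031, 101.26000213623047), (56.08059310913086, 20.124614715576172), 10.30484676361084) ((292.47320556640625, 100.00233459472656), (21.010934829711914, 55.94058609008789))
4317.5 ((163.5900115966797, 102.1300048828125), (73.96336364746094, 136.8958740234375), 81.8698959350586) ((169.5963134765625, 104.39149475097656), (79.33390808105469, 133.19337463378906))
```

View pics/crop_top.png

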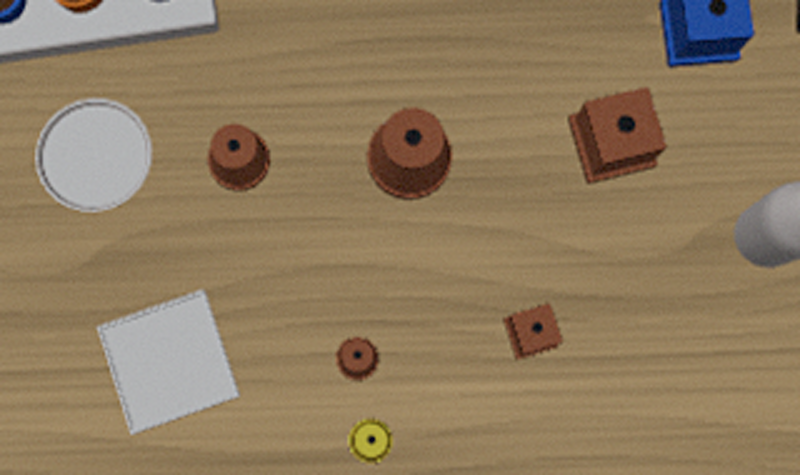

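View pics/crop_sc.png

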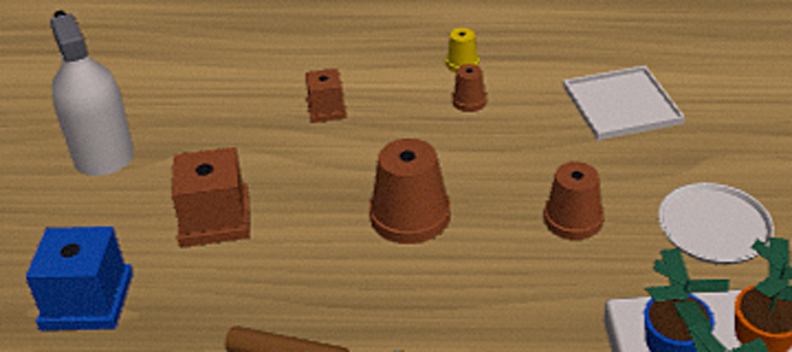

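Run:
```python
from h import *
top=grab_frame("top")
print("sq saucer",cast(top,216.7,264.1,8).round(1),"round",cast(top,187,181.6,6).round(1))
hsv=cv2.cvtColor(top["color"],cv2.COLOR_RGB2HSV)
def yaw(c,z):
    w=np.array([cast(top,u,v,z)[:2] for u,v in c.reshape(-1,2)],np.float32)
    return cv2.minAreaRect(w)
m=((hsv[...,1]<45)&(hsv[...,2]>120)).astype(np.uint8)
cs,_=cv2.findContours(m,cv2.RETR_EXTERNAL,cv2.CHAIN_APPROX_NONE)
for c in cs:
    if 1550<cv2.contourArea(c)<2300: print("saucer",yaw(c,9))
for n,u,v,z in(("ss",364,251,46),("sl",400,169,68)):
    s=int(26 if n=="sl" else 16); w=top["color"][v-s:v+s,u-s:u+s]; b=cv2.GaussianBlur(w,(0,0),.7)
    r_=b[...,0].astype(int); hh=cv2.cvtColor(b,cv2.COLOR_RGB2HSV)
    print(n,"red levels",r_[s-7:s+12:2,s-5].tolist())
    clay=(hh[...,1]>120)&((hh[...,0]<10)|(hh[...,0]>170))
    t=clay&(r_>110); t=cv2.morphologyEx(t.astype(np.uint8),cv2.MORPH_CLOSE,np.ones((5,5)))
    cs,_=cv2.findContours(t,cv2.RETR_EXTERNAL,cv2.CHAIN_APPROX_NONE); c=max(cs,key=cv2.contourArea)+np.array([u-s,v-s])
    print(n,cv2.contourArea(c),yaw(c,z))
```

```text
sq saucer [427.  171.4   8. ] round [633.5 245.7   6. ]
saucer ((427.3971862792969, 171.47509765625), (109.96359252929688, 108.76930236816406), 17.879825592041016)
saucer ((633.6213989257812, 245.0511932373047), (114.98773193359375, 113.61467742919922), 44.14877700805664)
ss red levels [127, 123, 123, 123, 122, 122, 124, 115, 101, 99]
ss 181.0 ((444.5937805175781, -176.42601013183594), (33.405269622802734, 34.675132751464844), 14.989179611206055)
sl red levels [123, 126, 125, 127, 126, 127, 125, 123, 125, 126]
sl 546.0 ((630.7759399414062, -266.41571044921875), (57.44491195678711, 58.876708984375), 12.706707000732422)
```

```bash
cat >> h.py <<'E'
def to(x,y,gz,yawdeg):
    """remaining tool-axis shift and turn to put the grasp point at x,y,gz with this yaw"""
    s=sense(); R=cv2.Rodrigues(np.zeros(3))[0]
    from scipy.spatial.transform import Rotation as Ro
    A=Ro.from_euler("xyz",s["tcp_rot"]); B=Ro.from_euler("xyz",[np.pi,0,np.radians(yawdeg)])
    d=A.inv().apply(np.array([x,y,gz+155.])-s["eef_pos"]); w=(A.inv()*B).as_rotvec()
    print("t %.2f"%s["clock"],"shift",d.round(1),"turn",w.round(3),"pos",s["eef_pos"].round(1),"rot",s["tcp_rot"].round(3),"open %.3f"%s["opening"],"F",s["contact_force"].round(1),"q",s["qpos"].round(2))
E
python3 -c "
from h import *
to(425,-11,180,0)"
python3 -m creep '[[0,0,0.11,0,-40,0,0],[0,0,0.11,0,-40,0,0],[0,0,0.11,0,-40,0,0],[0,0,0.11,0,-40,0,0]]'
python3 -c "
from h import *
to(425,-11,180,0)"
```

```text
t 0.30 shift [ 380.6 -435.5   69.6] turn [-0.     0.     0.436] pos [ 263.8 -566.5  404.5] rot [-3.141  0.     0.436] open 0.999 F [ 0.  -0.4 -0.4] q [-1.14  0.35  1.63 -0.    1.16 -0.  ]
clock: 0.63
eef_pos: [221.2, -414.8, 402.0]
tcp_rot: [3.139, -0.0, -0.02]
contact_force: [0.5, -0.1, -0.3]
opening: 0.999
t 0.63 shift [ 195.5 -408.    66.1] turn [ 0.002 -0.    -0.02 ] pos [ 221.2 -414.8  402. ] rot [ 3.139 -0.    -0.02 ] open 0.999 F [ 0.5 -0.1 -0.3] q [-1.08  0.11  1.96 -0.    1.07  0.51]
```

```bash
python3 -m creep '[[0,0,-0.02,18,-36,6,0],[0,0,0,18,-36,6,0],[0,0,0,18,-36,6,0],[0,0,0,18,-36,6,0],[0,0,0,18,-36,6,0],[0,0,0,18,-36,6,0],[0,0,0,18,-36,6,0],[0,0,0,18,-36,6,0],[0,0,0,18,-36,6,0],[0,0,0,18,-36,6,0]]'
python3 -c "
from h import *
to(425,-11,180,0)"
```

```text
clock: 1.47
eef_pos: [403.3, -44.0, 342.4]
tcp_rot: [3.134, -0.009, -0.018]
contact_force: [1.4, -1.1, 0.4]
opening: 1.001
t 1.47 shift [ 21.1 -33.4   7.4] turn [ 0.007 -0.008 -0.018] pos [403.3 -44.  342.4] rot [ 3.134 -0.009 -0.018] open 1.001 F [ 1.4 -1.1  0.4] q [-0.11  0.09  2.14 -0.01  0.9   1.48]
```

```bash
python3 -m creep '[[0.007,-0.008,-0.018,14,-23,-10,0],[0,0,0,0,0,0,0]]'
python3 - <<'E'
from h import *
to(425,-11,120,0)
f=grab_frame("wrist"); cv2.imwrite("pics/w1.png",f["color"][:,:,::-1]); print(proj(f,np.array([425,-11,45.])))
E
```

```text
clock: 1.63
eef_pos: [420.0, -14.8, 352.0]
tcp_rot: [-3.14, -0.001, 0.005]
contact_force: [0.8, -0.9, 1.8]
opening: 1.004
t 1.63 shift [ 4.9 -3.7 77. ] turn [-0.001 -0.001  0.005] pos [420.  -14.8 352. ] rot [-3.14e+00 -1.00e-03  5.00e-03] open 1.004 F [ 0.8 -0.9  1.8] q [-0.04  0.1   2.1   0.    0.94  1.53]
[271.88338364 194.09589705]
```

View pics/w1.png

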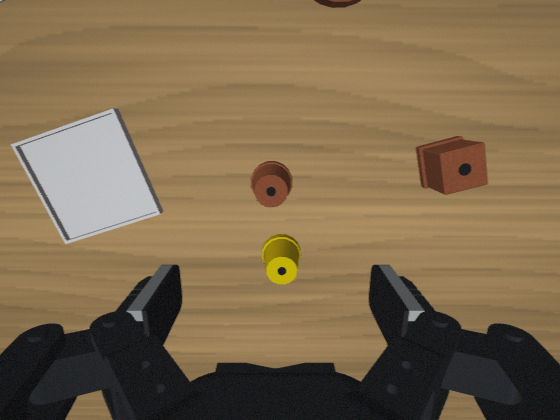

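Run:
```python
from h import *
f=grab_frame("wrist")
h=hole(f,271,191,6); print("rs",h,cast(f,*h,45).round(1)); x=cast(f,*h,45)
h=hole(f,465,169,8); print("ss",h,cast(f,*h,46).round(1))
# square saucer lip outer corners at z=10
hsv=cv2.cvtColor(f["color"],cv2.COLOR_RGB2HSV)
m=((hsv[...,1]<60)&(hsv[...,2]>110)).astype(np.uint8); m[:,200:]=0;m[260:]=0
cs,_=cv2.findContours(cv2.morphologyEx(m,cv2.MORPH_CLOSE,np.ones((7,7))),cv2.RETR_EXTERNAL,cv2.CHAIN_APPROX_NONE)
c=max(cs,key=cv2.contourArea); w=np.array([cast(f,u,v,10)[:2] for u,v in c.reshape(-1,2)],np.float32); print(cv2.minAreaRect(w))
c=f["color"][130:310,200:380][:,:,::-1]; cv2.imwrite("pics/w1c.png",cv2.resize(c,None,fx=3,fy=3))
to(x[0],x[1],110,0)
```

```text
rs (np.float64(268.9766554433221), np.float64(189.00299289188177)) [427.8  -9.8  45. ]
ss (np.float64(463.89524569806633), np.float64(166.7217491573532)) [ 448.3 -177.3   46. ]
((429.8489074707031, 171.475830078125), (108.36666870117188, 109.04995727539062), 18.073619842529297)
t 1.73 shift [10.4 -7.3 85.5] turn [0.    0.003 0.003] pos [417.6 -17.1 350.5] rot [3.142e+00 3.000e-03 3.000e-03] open 1.004 F [-0.3 -0.8 -0.4] q [-0.04  0.1   2.11 -0.    0.94  1.52]
```

View pics/w1c.png

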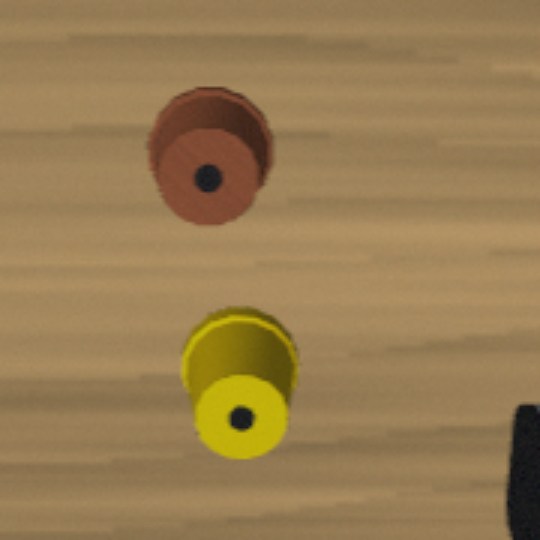

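```bash
python3 -m creep '[[0,0,0,9,-7,20,0],[0,0,0,0,0,35,0],[0,0,0,0,0,35,0],[0,0,0,0,0,35,0],[0,0,0,0,0,20,0]]' 40
python3 -c "
from h import *
to(427,-10,30,0)"
```

```text
clock: 2.15
eef_pos: [427.7, -14.3, 206.1]
tcp_rot: [3.139, -0.012, -0.0]
contact_force: [-0.6, 0.4, -0.7]
opening: 1.001
t 2.15 shift [-0.9 -4.3 21.1] turn [ 0.002 -0.012 -0.   ] pos [427.7 -14.3 206.1] rot [ 3.139 -0.012 -0.   ] open 1.001 F [-0.6  0.4 -0.7] q [-0.04  0.37  2.2  -0.    0.56  1.54]
```

```bash
python3 -m creep '[[0,-0.012,0,-1,-4,21,0],[0,0,0,0,0,0,0]]'
python3 -c "
from h import *
to(427,-10,30,0)"
python3 -m creep '[[0,0,0,0,0,0,1],[0,0,0,0,0,0,1],[0,0,0,0,0,0,1],[0,0,0,0,0,0,1],[0,0,0,0,0,0,1],[0,0,0,0,0,0,1]]' 40
python3 - <<'E'
from h import *
from rig import r
to(427,-10,30,0); print(r.tip_extent)
f=grab_frame("wrist"); cv2.imwrite("pics/w2.png",f["color"][:,:,::-1])
E
```

```text
clock: 2.32
eef_pos: [423.9, -12.7, 180.9]
tcp_rot: [3.139, 0.007, -0.004]
contact_force: [-1.6, 0.1, 1.1]
opening: 1.004
t 2.32 shift [ 3.  -2.7 -4.2] turn [ 0.002  0.007 -0.004] pos [423.9 -12.7 180.9] rot [ 3.139  0.007 -0.004] open 1.004 F [-1.6  0.1  1.1] q [-0.03  0.43  2.21 -0.01  0.51  1.55]
clock: 2.82
eef_pos: [424.2, -15.8, 185.1]
tcp_rot: [3.139, 0.003, -0.007]
contact_force: [-0.0, -0.7, -0.6]
opening: 0.405
t 2.82 shift [ 2.7 -5.8  0.1] turn [ 0.003  0.003 -0.007] pos [424.2 -15.8 185.1] rot [ 3.139e+00  3.000e-03 -7.000e-03] open 0.405 F [-0.  -0.7 -0.6] q [-0.04  0.42  2.2  -0.01  0.52  1.54]
173.4
```

View pics/w2.png

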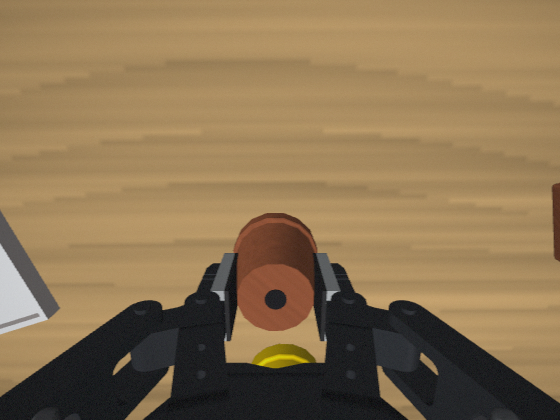

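```bash
python3 - <<'E'
from h import *
from scipy.spatial.transform import Rotation as Ro
s=sense(); f=grab_frame("wrist"); h=hole(f,275,299,14); p=cast(f,*h,45); print(h,p.round(1),s["eef_pos"].round(1))
print("hole rel tool",Ro.from_euler("xyz",s["tcp_rot"]).inv().apply(p-s["eef_pos"]).round(1))
E
python3 -m creep '[[0,0,0,0,0,-30,1],[0,0,0,0,-10,-35,1],[0,0,0,20,-30,-5,1],[0,0,0,25,-32,0,1],[0,0,0,25,-32,0,1],[0,0,0,25,-32,0,1],[0,0,0,25,-32,0,1],[0,0,0,25,-32,0,1],[0,0,0,25,-32,0,1]]'
python3 - <<'E'
from h import *
to(635,245.5,80,0)
f=grab_frame("wrist"); cv2.imwrite("pics/w3.png",f["color"][:,:,::-1])
E
```

```text
(np.float64(275.12697376093297), np.float64(298.9890612244898)) [428.2 -15.6  45. ] [424.3 -15.7 185.1]
hole rel tool [  4.3  -0.5 140.1]
clock: 3.67
eef_pos: [595.6, 219.4, 258.3]
tcp_rot: [3.139, 0.006, -0.012]
contact_force: [1.5, -0.9, -0.5]
opening: 0.404
t 3.67 shift [ 39.2 -26.6  23. ] turn [ 0.003  0.006 -0.012] pos [595.6 219.4 258.3] rot [ 3.139  0.006 -0.012] open 0.404 F [ 1.5 -0.9 -0.5] q [ 0.35  0.53  1.72 -0.    0.9   1.93]
```

View pics/w3.png

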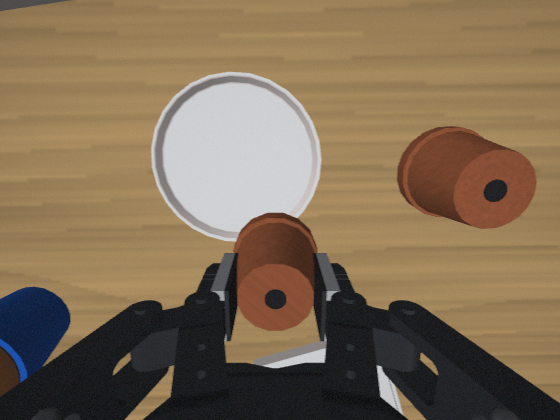

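```bash
cat >> h.py <<'E'
def rsauc(f,roi,z=10):
    hsv=cv2.cvtColor(f["color"],cv2.COLOR_RGB2HSV)
    m=((hsv[...,1]<60)&(hsv[...,2]>90)).astype(np.uint8); k=np.zeros_like(m); a,b,c,d=roi; k[b:d,a:c]=1; m*=k
    cs,_=cv2.findContours(cv2.morphologyEx(m,cv2.MORPH_CLOSE,np.ones((5,5))),cv2.RETR_EXTERNAL,cv2.CHAIN_APPROX_NONE)
    c=max(cs,key=cv2.contourArea); w=np.array([cast(f,u,v,z)[:2] for u,v in c.reshape(-1,2)],np.float32); return w
E
python3 - <<'E'
from h import *
f=grab_frame("wrist"); w=rsauc(f,(140,60,335,210)); print(cv2.fitEllipse(w))
h=hole(f,494,190,14); print("rm",cast(f,*h,60).round(1))
to(631,245.5,36,0)
E
```

```text
((646.1332397460938, 245.1958770751953), (89.64520263671875, 120.65044403076172), 179.24998474121094)
rm [628.4 102.3  60. ]
t 3.77 shift [ 32.8 -23.7  67.7] turn [-0.     0.001 -0.01 ] pos [598.1 222.1 258.8] rot [-3.141e+00  1.000e-03 -1.000e-02] open 0.409 F [ 0.2 -0.6  0.3] q [0.35 0.53 1.71 0.   0.9  1.93]
```

Run:
```python
from h import *
f=grab_frame("wrist"); w=rsauc(f,(140,60,335,250))
cv2.imwrite("pics/w3b.png",f["color"][50:260,130:350][:,:,::-1])
hull=cv2.convexHull(w).reshape(-1,2)
print(cv2.minEnclosingCircle(w)); 
from scipy.optimize import least_squares
r0=least_squares(lambda p:np.hypot(hull[:,0]-p[0],hull[:,1]-p[1])-p[2],[635,245,58],loss="soft_l1"); print(r0.x)
to(631,245.5,36,0)
```

```text
((635.775146484375, 245.22572326660156), 57.858890533447266)
[635.68565288 245.32613415  57.53214791]
t 3.82 shift [ 35.  -26.1  66.8] turn [ 0.002  0.004 -0.01 ] pos [596.  219.9 258. ] rot [ 3.14   0.004 -0.01 ] open 0.407 F [-0.3 -0.2 -0.1] q [ 0.35  0.53  1.72 -0.    0.9   1.93]
```

```bash
python3 -m creep '[[0,0,0,18,-13,10,1],[0,0,-0.01,17,-12,10,1],[0,0,0,0,0,10,1],[0,0,0,0,0,0,1]]'
python3 -c "
from h import *
to(631.7,245,36,0)"
```

```text
clock: 4.15
eef_pos: [629.2, 243.3, 226.0]
tcp_rot: [3.137, 0.009, 0.001]
contact_force: [-2.0, -0.7, 0.0]
opening: 0.409
t 4.15 shift [ 2.8 -1.8 35. ] turn [0.004 0.009 0.001] pos [629.2 243.3 226. ] rot [3.137e+00 9.000e-03 1.000e-03] open 0.409 F [-2.  -0.7  0. ] q [ 0.37  0.62  1.64 -0.    0.89  1.94]
```

```bash
python3 -m creep '[[0,0.005,0,2,-1,20,1],[0,0,0,0,0,12,1],[0,0,0,0,0,2,1],[0,0,0,0,0,0,1]]'
python3 -c "
from h import *
to(631.7,245,35,0)"
```

```text
clock: 4.48
eef_pos: [628.1, 240.8, 191.1]
tcp_rot: [3.135, 0.008, -0.001]
contact_force: [-0.3, 0.2, -0.4]
opening: 0.407
t 4.48 shift [ 3.6 -4.2  1. ] turn [ 0.006  0.008 -0.001] pos [628.1 240.8 191.1] rot [ 3.135e+00  8.000e-03 -1.000e-03] open 0.407 F [-0.3  0.2 -0.4] q [ 0.36  0.67  1.65 -0.    0.83  1.94]
```

```bash
python3 -m creep '[[0.004,0.006,0,3,-3,0,1],[0,0,0,0,0,1,1],[0,0,0,0,0,0,1]]'
python3 -c "
from h import *
to(631.7,245,35,0)
for i in range(3): to(631.7,245,35,0)"
```

```text
clock: 4.73
eef_pos: [630.9, 243.1, 191.6]
tcp_rot: [3.14, 0.002, -0.002]
contact_force: [0.2, 1.0, 0.0]
opening: 0.401
t 4.73 shift [ 0.8 -1.9  1.6] turn [ 0.002  0.002 -0.002] pos [630.9 243.1 191.6] rot [ 3.14e+00  2.00e-03 -2.00e-03] open 0.401 F [0.2 1.  0. ] q [ 0.37  0.67  1.65 -0.    0.83  1.94]
t 4.73 shift [ 0.8 -1.9  1.6] turn [ 0.002  0.002 -0.002] pos [630.9 243.1 191.6] rot [ 3.14e+00  2.00e-03 -2.00e-03] open 0.401 F [0.2 1.  0. ] q [ 0.37  0.67  1.65 -0.    0.83  1.94]
t 4.73 shift [ 0.8 -1.9  1.6] turn [ 0.002  0.002 -0.002] pos [630.9 243.1 191.6] rot [ 3.14e+00  2.00e-03 -2.00e-03] open 0.401 F [0.2 1.  0. ] q [ 0.37  0.67  1.65 -0.    0.83  1.94]
t 4.73 shift [ 0.8 -1.9  1.6] turn [ 0.002  0.002 -0.002] pos [630.9 243.1 191.6] rot [ 3.14e+00  2.00e-03 -2.00e-03] open 0.401 F [0.2 1.  0. ] q [ 0.37  0.67  1.65 -0.    0.83  1.94]
```

```bash
python3 -m creep '[[0,0,0,0,0,1.5,1],[0,0,0,0,0,1,1],[0,0,0,0,0,1,1],[0,0,0,0,0,0,1]]'
python3 -c "
from h import *
to(631.7,245,34,0)"
```

```text
clock: 5.07
eef_pos: [631.6, 243.4, 190.0]
tcp_rot: [3.141, -0.001, -0.001]
contact_force: [-0.1, -0.6, -0.7]
opening: 0.406
t 5.07 shift [ 0.1 -1.6  1. ] turn [ 0.001 -0.001 -0.001] pos [631.6 243.4 190. ] rot [ 3.141e+00 -1.000e-03 -1.000e-03] open 0.406 F [-0.1 -0.6 -0.7] q [ 0.37  0.67  1.65 -0.    0.82  1.94]
```

```bash
python3 -m creep '[[0,0,0,0,0,2,1],[0,0,0,0,0,2,1],[0,0,0,0,0,0,1]]'
python3 -m creep '[[0,0,0,0,0,0,0.8],[0,0,0,0,0,0,0.4],[0,0,0,0,0,0,0.2],[0,0,0,0,0,0,0.2],[0,0,0,0,0,-10,0.2],[0,0,0,0,0,-30,0.2],[0,0,0,0,0,-40,0],[0,0,0,-35,0,-10,0],[0,0,0,-35,0,0,0],[0,0,0,0,0,0,0]]'
python3 - <<'E'
from h import *
to(631.7,245,35,0)
f=grab_frame("wrist"); cv2.imwrite("pics/w4.png",f["color"][:,:,::-1])
E
```

```text
clock: 5.32
eef_pos: [632.0, 243.6, 187.8]
tcp_rot: [3.141, -0.002, -0.001]
contact_force: [0.2, -0.3, -0.6]
opening: 0.404
clock: 6.15
eef_pos: [560.7, 243.4, 282.3]
tcp_rot: [3.141, -0.001, -0.003]
contact_force: [0.4, 0.4, -1.1]
opening: 0.999
t 6.15 shift [70.9 -1.9 92.4] turn [ 0.001 -0.001 -0.003] pos [560.7 243.4 282.3] rot [ 3.141e+00 -1.000e-03 -3.000e-03] open 0.999 F [ 0.4  0.4 -1.1] q [ 0.41  0.47  1.76 -0.    0.91  1.98]
```

View pics/w4.png

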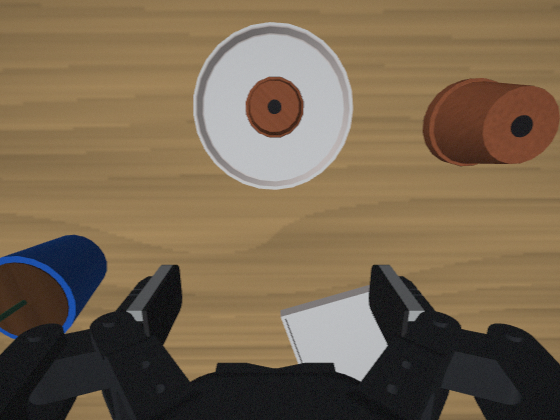

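Run:
```python
from h import *
f=grab_frame("wrist"); h=hole(f,274,106,9); print("rs",cast(f,*h,49).round(1))
print("sauc",cv2.minEnclosingCircle(rsauc(f,(185,15,360,200))))
h=hole(f,521,126,13); p=cast(f,*h,60); print("rm",p.round(1))
to(p[0]-1.5,p[1],100,0)
```

```text
rs [639.1 244.1  49. ]
sauc ((635.7789306640625, 245.24090576171875), 57.79273223876953)
rm [627.4 100.8  60. ]
t 6.25 shift [ 61.6 143.   27.9] turn [-0.001 -0.006 -0.003] pos [564.6 243.9 282.6] rot [-3.141e+00 -6.000e-03 -3.000e-03] open 1.003 F [-0.4 -0.7  0.3] q [ 0.41  0.47  1.76 -0.    0.91  1.98]
```

```bash
python3 -m creep '[[0,0,0,15,35,0,0],[0,0,0,16,35,0,0],[0,0,0,16,36,0,0],[0,0,0,16,37,5,0],[0,0,0,0,0,15,0],[0,0,0,0,0,0,0]]'
python3 - <<'E'
from h import *
f=grab_frame("wrist"); cv2.imwrite("pics/w5.png",f["color"][:,:,::-1]); print(proj(f,np.array([627.4,100.8,60.])))
to(627.4,101,42,0)
E
```

```text
clock: 6.75
eef_pos: [636.2, 96.1, 264.3]
tcp_rot: [-3.139, -0.014, 0.002]
contact_force: [-1.6, -0.1, -0.6]
opening: 0.998
[268.81798005 262.68276811]
t 6.80 shift [-10.5  -4.6  68.6] turn [-0.002 -0.016  0.002] pos [636.8  96.3 265.7] rot [-3.14e+00 -1.60e-02  2.00e-03] open 1.003 F [ 0.3 -0.1  0.4] q [ 0.15  0.53  1.7  -0.    0.89  1.72]
```

View pics/w5.png

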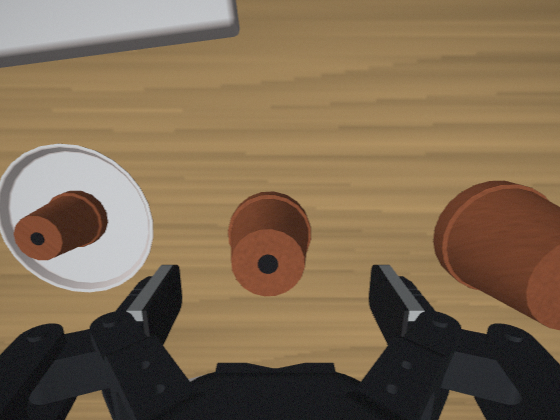

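```bash
python3 -m creep '[[0,-0.015,0,-9,-4,5,0],[0,0,0,0,0,0,0],[0,0,0,0,0,25,0],[0,0,0,0,0,25,0],[0,0,0,0,0,8,0],[0,0,0,0,0,0,0]]'
python3 - <<'E'
from h import *
to(627.4,101,42,0)
f=grab_frame("wrist"); h=hole(f,272,290,14); print(h,cast(f,*h,60).round(1))
E
```

```text
clock: 7.3
eef_pos: [627.9, 106.2, 204.1]
tcp_rot: [-3.138, -0.003, 0.008]
contact_force: [-0.3, -0.4, 1.4]
opening: 1.003
t 7.30 shift [-0.5  5.2  7.1] turn [-0.003 -0.003  0.008] pos [627.9 106.2 204.1] rot [-3.138e+00 -3.000e-03  8.000e-03] open 1.003 F [-0.3 -0.4  1.4] q [0.16 0.61 1.74 0.   0.79 1.72]
(np.float64(281.6653703988911), np.float64(300.04758971199755)) [629.6 104.6  60. ]
```

```bash
python3 -m creep '[[0,0,0,1,4,7,0],[0,0,0,0,0,0,0],[0,0,0,0,0,0,0]]'
python3 - <<'E'
from h import *
to(627.4,101,42,0)
f=grab_frame("wrist"); cv2.imwrite("pics/w6.png",f["color"][:,:,::-1])
E
```

```text
clock: 7.6
eef_pos: [629.9, 103.4, 200.1]
tcp_rot: [-3.138, -0.006, 0.01]
contact_force: [1.0, -0.3, 0.2]
opening: 0.999
t 7.60 shift [-2.5  2.4  3.1] turn [-0.004 -0.006  0.01 ] pos [629.9 103.4 200.1] rot [-3.138 -0.006  0.01 ] open 0.999 F [ 1.  -0.3  0.2] q [0.16 0.61 1.74 0.   0.78 1.72]
```

View pics/w6.png

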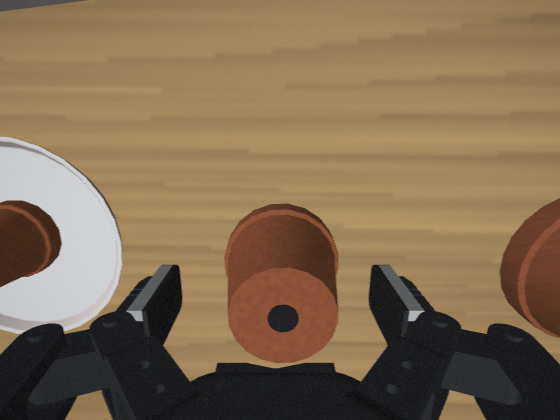

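```bash
python3 -m creep '[[0,0,0,-1,3,3,0],[0,0,0,0,0,0,1],[0,0,0,0,0,0,1],[0,0,0,0,0,0,1],[0,0,0,0,0,0,1],[0,0,0,0,0,0,1]]' 45
python3 - <<'E'
from h import *
from scipy.spatial.transform import Rotation as Ro
to(627.4,101,42,0)
s=sense(); f=grab_frame("wrist"); cv2.imwrite("pics/w7.png",f["color"][:,:,::-1]); h=hole(f,275,320,18); p=cast(f,*h,60); print(h,p.round(1))
print("hole rel tool",Ro.from_euler("xyz",s["tcp_rot"]).inv().apply(p-s["eef_pos"]).round(1))
E
```

```text
clock: 8.15
eef_pos: [629.7, 99.6, 199.7]
tcp_rot: [-3.137, -0.01, 0.009]
contact_force: [0.5, -0.0, -1.6]
opening: 0.622
t 8.15 shift [-2.3 -1.4  2.7] turn [-0.004 -0.01   0.009] pos [629.7  99.6 199.7] rot [-3.137 -0.01   0.009] open 0.622 F [ 0.5 -0.  -1.6] q [0.15 0.61 1.74 0.   0.78 1.71]
(np.float64(274.4852452969384), np.float64(318.3919679085208)) [626.8 101.   60. ]
hole rel tool [ -4.2  -0.8 139.7]
```

View pics/w7.png

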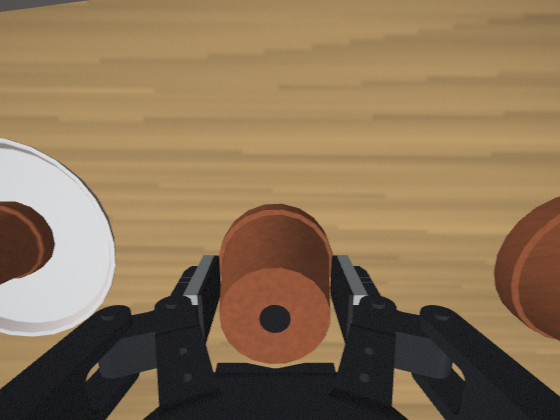

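```bash
python3 -m creep '[[0,0,0,0,0,-25,1],[0,0,0,0,0,-30,1],[0,0,0,0,-10,-25,1],[0,0,0,3,-30,0,1],[0,0,0,3,-30,0,1],[0,0,0,3,-30,0,1],[0,0,0,0,-20,0,1],[0,0,0,0,0,0,1],[0,0,0,0,0,0,1]]' 45
python3 - <<'E'
from h import *
to(641,244,120,0)
f=grab_frame("wrist"); cv2.imwrite("pics/w8.png",f["color"][:,:,::-1])
f=grab_frame("top"); cv2.imwrite("pics/t8.png",cv2.resize(f["color"][130:230,140:280][:,:,::-1],None,fx=4,fy=4))
E
```

```text
clock: 8.95
eef_pos: [636.6, 223.0, 282.5]
tcp_rot: [-3.137, -0.007, 0.006]
contact_force: [0.0, 0.5, -0.6]
opening: 0.623
t 8.95 shift [  4.5 -21.    7.6] turn [-0.005 -0.007  0.006] pos [636.6 223.  282.5] rot [-3.137 -0.007  0.006] open 0.623 F [ 0.   0.5 -0.6] q [0.33 0.55 1.62 0.   0.97 1.9 ]
```

View pics/w8.png

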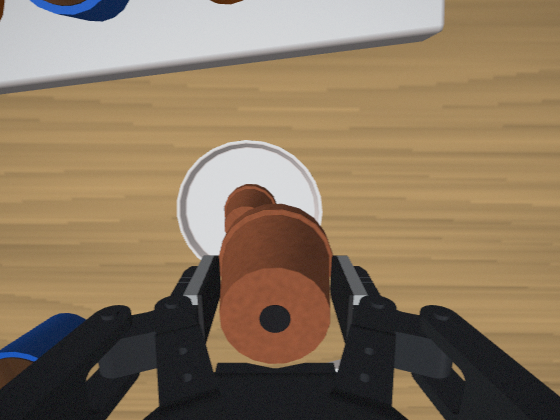

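```bash
python3 -m creep '[[0,0,0,4,-20,0,1],[0,0,0,0,0,0,1],[0,0,0,0,0,0,1]]' 45
python3 - <<'E'
from h import *
to(641,244,120,0)
s=sense(); print("pot axis est",s["eef_pos"][:2]-[3.5,-.6])
f=grab_frame("wrist"); cv2.imwrite("pics/w9.png",f["color"][:,:,::-1])
f=grab_frame("scene"); cv2.imwrite("pics/s9.png",cv2.resize(f["color"][120:300,300:480][:,:,::-1],None,fx=3,fy=3))
E
```

```text
clock: 9.3
eef_pos: [640.5, 238.6, 281.7]
tcp_rot: [-3.139, -0.005, 0.002]
contact_force: [0.7, 0.7, -1.2]
opening: 0.624
t 9.30 shift [ 0.5 -5.3  6.7] turn [-0.003 -0.005  0.002] pos [640.5 238.6 281.7] rot [-3.139e+00 -5.000e-03  2.000e-03] open 0.624 F [ 0.7  0.7 -1.2] q [0.35 0.56 1.59 0.   0.98 1.92]
pot axis est [636.99938236 239.23790787]
```

View pics/s9.png

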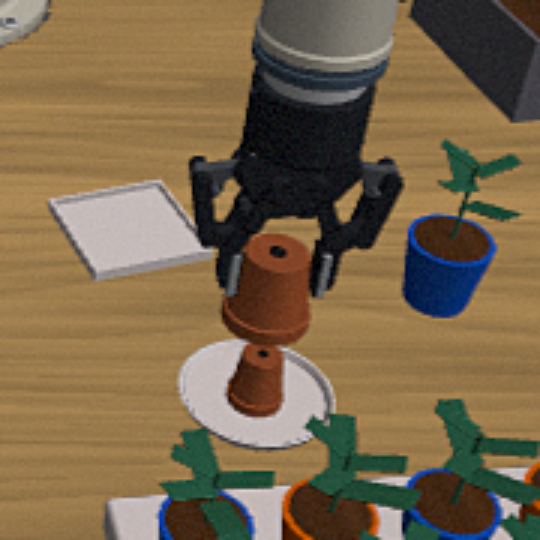

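View pics/w9.png

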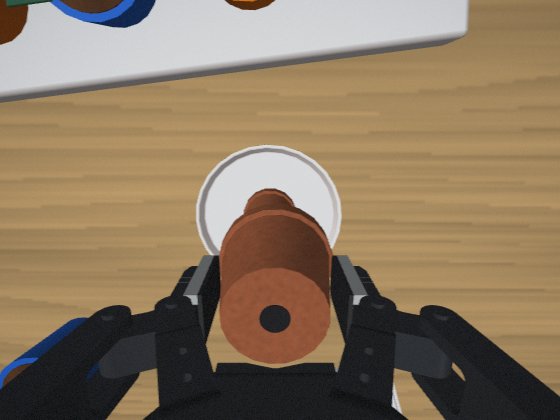

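```bash
python3 -m creep '[[0,0,0,0.5,-5,5,1],[0,0,0,0,0,0,1],[0,0,0,0,0,0,1]]' 45
python3 -c "
from h import *
to(641,244,48,0)"
```

```text
clock: 9.65
eef_pos: [641.1, 241.8, 276.3]
tcp_rot: [-3.139, -0.005, -0.001]
contact_force: [-0.1, -0.0, -1.4]
opening: 0.623
t 9.65 shift [-0.5 -2.  73.3] turn [-0.003 -0.005 -0.001] pos [641.1 241.8 276.3] rot [-3.139e+00 -5.000e-03 -1.000e-03] open 0.623 F [-0.1 -0.  -1.4] q [0.36 0.57 1.59 0.   0.97 1.93]
```

```bash
python3 -m creep '[[0,0,0,-0.5,-3,15,1],[0,0,0,0,0,20,1],[0,0,0,0,0,20,1],[0,0,0,0,0,8,1],[0,0,0,0,0,0,1],[0,0,0,0,0,0,1]]' 45
python3 -c "
from h import *
to(641,244,48,0)"
```

```text
clock: 10.15
eef_pos: [640.6, 244.9, 207.8]
tcp_rot: [-3.139, -0.004, -0.002]
contact_force: [0.0, -0.1, 0.5]
opening: 0.626
t 10.15 shift [0.4 0.9 4.8] turn [-0.003 -0.004 -0.002] pos [640.6 244.9 207.8] rot [-3.139e+00 -4.000e-03 -2.000e-03] open 0.626 F [ 0.  -0.1  0.5] q [0.36 0.66 1.62 0.   0.86 1.93]
```

```bash
python3 -m creep '[[0,0,0,0,0,3,1],[0,0,0,0,0,1,1],[0,0,0,0,0,1,1]]' 45
python3 -m creep '[[0,0,0,0,0,0,0.7],[0,0,0,0,0,0,0.3],[0,0,0,0,0,0,0],[0,0,0,0,0,0,0],[0,0,0,0,0,-15,0],[0,0,0,0,0,-35,0],[0,0,0,0,0,-40,0],[0,0,0,-35,0,-10,0],[0,0,0,-35,0,0,0],[0,0,0,0,0,0,0]]'
python3 - <<'E'
from h import *
f=grab_frame("wrist"); cv2.imwrite("pics/w10.png",f["color"][:,:,::-1])
to(622,-67,48,0)
E
```

```text
clock: 10.4
eef_pos: [641.1, 245.2, 203.9]
tcp_rot: [-3.138, -0.006, -0.002]
contact_force: [-0.1, 0.8, 0.2]
opening: 0.625
clock: 11.23
eef_pos: [570.3, 244.9, 315.3]
tcp_rot: [-3.136, -0.012, -0.003]
contact_force: [-0.6, -0.1, -1.0]
opening: 0.999
t 11.28 shift [ 48.4 312.9 111.7] turn [-0.007 -0.016 -0.003] pos [572.8 245.2 316.1] rot [-3.135e+00 -1.600e-02 -3.000e-03] open 0.999 F [0.  0.1 0.4] q [0.4  0.44 1.72 0.   0.97 1.98]
```

View pics/w10.png

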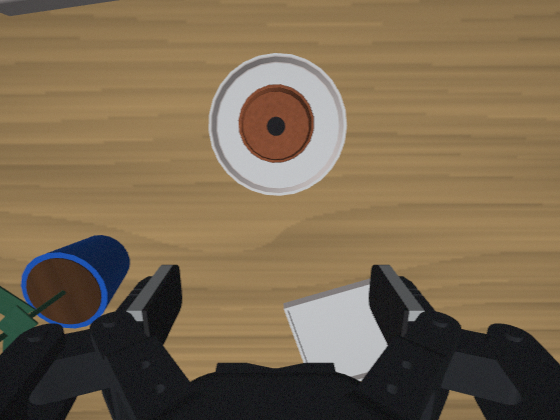

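```bash
python3 - <<'E'
from h import *
f=grab_frame("wrist"); h=hole(f,276,126,11); print("rm",cast(f,*h,64).round(1)); print("sauc",cv2.minEnclosingCircle(rsauc(f,(200,45,360,205))))
t=grab_frame("top"); p=proj(t,np.array([636.,245,64])); h=hole(t,*p,5); print("rm top",h,cast(t,*h,64).round(1))
E
python3 -m creep '[[0.007,0.015,0,5,32,0,0],[0,0,0,6,35,0,0],[0,0,0,6,35,0,0],[0,0,0,6,35,0,0],[0,0,0,6,35,0,0],[0,0,0,6,35,0,0],[0,0,0,6,35,0,0],[0,0,0,6,35,0,0],[0,0,0,4,20,0,0],[0,0,0,0,0,0,0]]'
python3 - <<'E'
from h import *
f=grab_frame("wrist"); cv2.imwrite("pics/w11.png",f["color"][:,:,::-1]); p=proj(f,np.array([624,-67,80])); print(p)
h=hole(f,*p,14); q=cast(f,*h,80); print(h,q)
to(624,-67,60,0)
E
```

```text
rm [639.4 246.4  64. ]
sauc ((635.7689208984375, 245.2177276611328), 57.82617950439453)
rm top (np.float64(180.9154607768469), np.float64(174.998476770754)) [634.8 247.9  64. ]
clock: 12.22
eef_pos: [637.5, -66.2, 311.4]
tcp_rot: [-3.127, -0.038, -0.001]
contact_force: [-0.3, 0.1, 1.5]
opening: 1.001
[281.99021199 259.55353605]
(np.float64(281.9479672271192), np.float64(259.02908399021476)) [624.38639321 -66.96921506  80.        ]
t 12.27 shift [-16.9   3.5  95.7] turn [-0.015 -0.038 -0.001] pos [637.3 -64.9 311.3] rot [-3.126e+00 -3.800e-02 -1.000e-03] open 1.002 F [ 0.2 -0.4  0.8] q [-0.11  0.46  1.69  0.02  0.95  1.45]
```

View pics/w11.png

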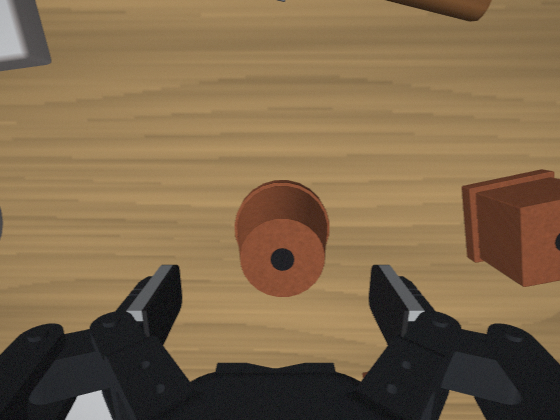

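```bash
python3 -m creep '[[-0.015,-0.038,0,-10,2,15,0],[0,0,0,-3,0,15,0],[0,0,0,0,0,0,0],[0,0,0,0,0,0,0]]'
python3 - <<'E'
from h import *
f=grab_frame("wrist"); p=proj(f,np.array([624.4,-67,80])); h=hole(f,*p,15); q=cast(f,*h,80); print(p,h,q)
to(q[0],q[1],60,0)
E
```

```text
clock: 12.6
eef_pos: [624.2, -65.3, 277.3]
tcp_rot: [3.14, 0.008, -0.001]
contact_force: [-0.2, -0.2, 0.8]
opening: 1.0
[278.52123948 246.23060664] (np.float64(272.89473684210526), np.float64(249.57894736842104)) [622.35200665 -63.82475344  80.        ]
t 12.65 shift [-1.1 -1.4 62.2] turn [ 0.001  0.009 -0.001] pos [624.  -65.1 277.2] rot [ 3.14e+00  9.00e-03 -1.00e-03] open 0.997 F [-0.5  0.2 -0.9] q [-0.11  0.5   1.72 -0.    0.93  1.47]
```

Run:
```python
from h import *
f=grab_frame("wrist"); cv2.imwrite("pics/w12.png",f["color"][:,:,::-1])
for R in(15,20,24):
    h=hole(f,280,262,R); print(h,cast(f,*h,80).round(1))
to(624,-67,60,0)
```

```text
(np.float64(278.86408640864084), np.float64(251.91010010091918)) [620.7 -67.   80. ]
(np.float64(278.8701513760642), np.float64(249.2893424770956)) [622.3 -67.   80. ]
(np.float64(278.8645824249295), np.float64(247.41705182988866)) [623.5 -67.   80. ]
t 12.70 shift [ 0.1  1.6 62.9] turn [ 0.001  0.007 -0.001] pos [624.4 -65.3 277.9] rot [ 3.14e+00  7.00e-03 -1.00e-03] open 0.998 F [-0.4  0.5 -0.3] q [-0.11  0.5   1.72 -0.    0.93  1.47]
```

View pics/w12.png

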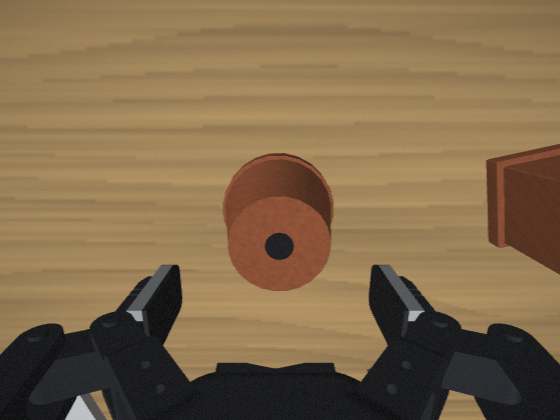

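```bash
python3 -m creep '[[0,0.007,0,0,2,10,0],[0,0,0,0,0,10,0],[0,0,0,0,0,0,0],[0,0,0,0,0,0,0]]'
python3 - <<'E'
from h import *
f=grab_frame("wrist"); cv2.imwrite("pics/w13.png",f["color"][:,:,::-1])
to(624.4,-67,60,0)
E
```

```text
clock: 13.03
eef_pos: [625.4, -65.1, 259.1]
tcp_rot: [3.14, -0.002, 0.002]
contact_force: [0.2, -1.0, -0.5]
opening: 0.996
t 13.08 shift [-1.   1.8 44. ] turn [ 0.002 -0.002  0.002] pos [625.4 -65.1 259. ] rot [ 3.14e+00 -2.00e-03  2.00e-03] open 0.999 F [-0.6  0.1 -0. ] q [-0.11  0.52  1.74 -0.    0.88  1.46]
```

View pics/w13.png

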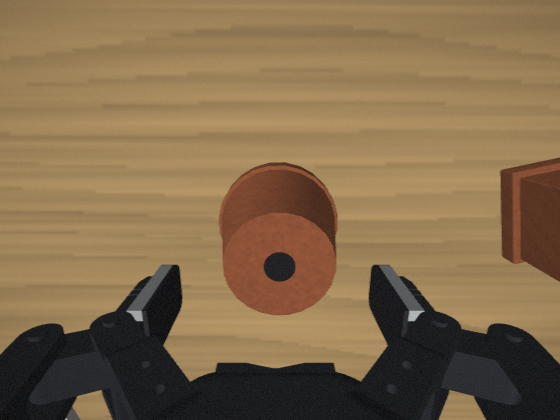

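```bash
python3 -m creep '[[0,0,0,-1,2.5,12,0],[0,0,0,0,0,15,0],[0,0,0,0,0,12,0],[0,0,0,0,0,5,0],[0,0,0,0,0,0,0]]'
python3 - <<'E'
from h import *
f=grab_frame("wrist"); cv2.imwrite("pics/w14.png",f["color"][:,:,::-1])
to(624.4,-67,60,0)
E
```

```text
clock: 13.5
eef_pos: [625.1, -68.0, 213.4]
tcp_rot: [3.139, -0.005, 0.003]
contact_force: [-0.6, 0.4, -0.2]
opening: 1.0
t 13.55 shift [-0.7 -1.  -1.3] turn [ 0.002 -0.005  0.003] pos [625.1 -68.  213.7] rot [ 3.139e+00 -5.000e-03  3.000e-03] open 1.002 F [-0.5  0.7 -0.8] q [-0.11  0.58  1.76 -0.    0.8   1.46]
```

View pics/w14.png

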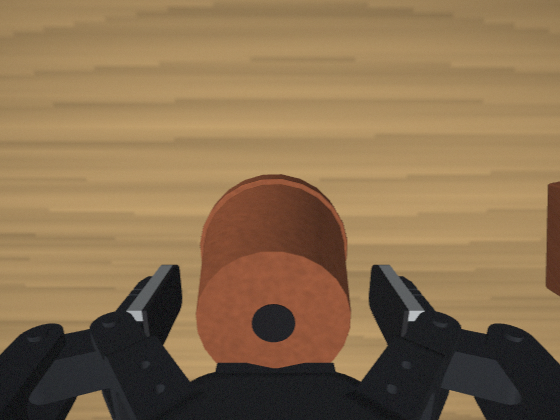

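```bash
python3 -m creep '[[0,0,0,0,0,0,1],[0,0,0,0,0,0,1],[0,0,0,0,0,0,1],[0,0,0,0,0,0,1],[0,0,0,0,0,0,1]]' 55
python3 - <<'E'
from h import *
from scipy.spatial.transform import Rotation as Ro
to(624.4,-67,60,0)
s=sense(); f=grab_frame("wrist"); cv2.imwrite("pics/w15.png",f["color"][:,:,::-1]); h=hole(f,275,323,24); p=cast(f,*h,80); print(h,p.round(1))
print("hole rel tool",Ro.from_euler("xyz",s["tcp_rot"]).inv().apply(p-s["eef_pos"]).round(1))
E
python3 -m creep '[[0,0,0,0,0,-20,1],[0,0,0,0,0,-30,1],[0,0,0,0,0,-35,1],[0,0,0,0,0,-15,1],[0,0,0,0,0,0,1]]' 55
python3 - <<'E'
from h import *
to(638,245,160,0)
f=grab_frame("wrist"); cv2.imwrite("pics/w16.png",f["color"][:,:,::-1])
E
```

```text
clock: 13.97
eef_pos: [625.9, -68.2, 216.6]
tcp_rot: [3.139, -0.007, 0.002]
contact_force: [-0.8, -0.1, -1.0]
opening: 0.815
t 13.97 shift [-1.5 -1.2  1.6] turn [ 0.003 -0.007  0.002] pos [625.9 -68.2 216.6] rot [ 3.139e+00 -7.000e-03  2.000e-03] open 0.815 F [-0.8 -0.1 -1. ] q [-0.11  0.58  1.75 -0.    0.8   1.46]
(np.float64(272.82094594594594), np.float64(315.18918918918916)) [626.2 -67.1  80. ]
hole rel tool [ -0.6  -1.5 136.6]
clock: 14.43
eef_pos: [624.2, -67.8, 317.9]
tcp_rot: [3.14, -0.001, 0.003]
contact_force: [0.2, 0.2, -2.1]
opening: 0.817
t 14.43 shift [  14.6 -312.8    2.3] turn [ 0.002 -0.001  0.003] pos [624.2 -67.8 317.9] rot [ 3.14e+00 -1.00e-03  3.00e-03] open 0.817 F [ 0.2  0.2 -2.1] q [-0.11  0.45  1.7  -0.    0.99  1.46]
```

View pics/w16.png

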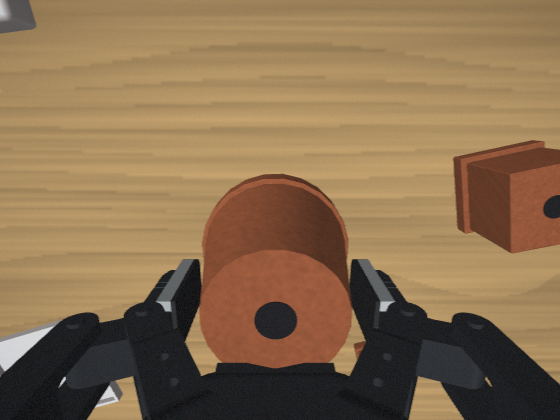

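```bash
python3 -m creep '[[0,0,0,1,-25,0,1],[0,0,0,2,-32,0,1],[0,0,0,2,-32,0,1],[0,0,0,2,-32,0,1],[0,0,0,2,-32,0,1],[0,0,0,2,-32,0,1],[0,0,0,2,-32,0,1],[0,0,0,2,-32,0,1],[0,0,0,1,-25,0,1],[0,0,0,0,0,0,1]]' 55
python3 -c "
from h import *
to(638.5,245.8,160,0)"
```

```text
clock: 15.32
eef_pos: [636.0, 215.5, 298.1]
tcp_rot: [3.136, 0.015, -0.003]
contact_force: [0.2, -0.9, -2.1]
opening: 0.816
t 15.32 shift [  2.2 -30.2 -17.1] turn [ 0.006  0.015 -0.003] pos [636.  215.5 298.1] rot [ 3.136e+00  1.500e-02 -3.000e-03] open 0.816 F [ 0.2 -0.9 -2.1] q [ 0.32  0.53  1.61 -0.    1.02  1.9 ]
```

```bash
python3 -m creep '[[0.006,0.015,0,1,-15,-5,1],[0,0,0,0,-14,-5,1],[0,0,0,0,0,0,1],[0,0,0,0,0,0,1]]' 55
python3 - <<'E'
from h import *
to(638.5,245.8,140,0)
f=grab_frame("wrist"); cv2.imwrite("pics/w17.png",f["color"][:,:,::-1])
f=grab_frame("scene"); cv2.imwrite("pics/s17.png",cv2.resize(f["color"][120:300,300:480][:,:,::-1],None,fx=3,fy=3))
E
```

```text
clock: 15.65
eef_pos: [634.9, 246.7, 300.8]
tcp_rot: [3.138, 0.009, 0.0]
contact_force: [-0.2, -0.6, -1.6]
opening: 0.82
t 15.65 shift [3.6 0.9 5.7] turn [0.004 0.009 0.   ] pos [634.9 246.7 300.8] rot [3.138 0.009 0.   ] open 0.820 F [-0.2 -0.6 -1.6] q [ 0.37  0.54  1.58 -0.    1.03  1.94]
```

View pics/w17.png

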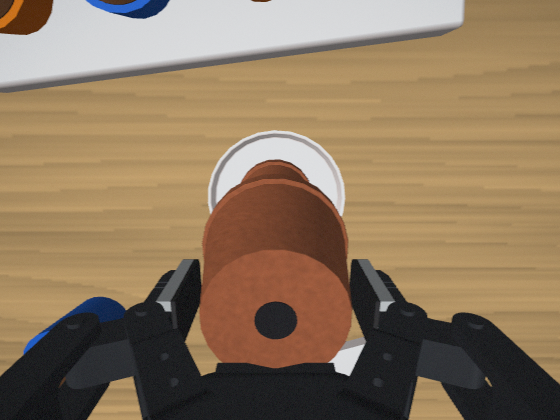

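View pics/s17.png

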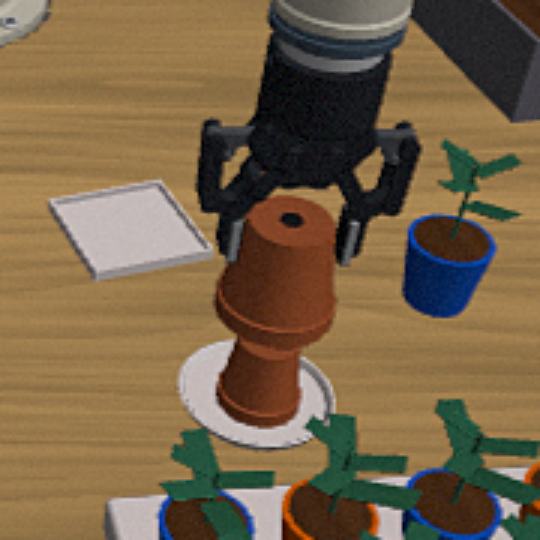

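```bash
python3 -m creep '[[0.004,0.008,0,3,1,3,1],[0,0,0,0,0,0,1],[0,0,0,0,0,0,1]]' 55
python3 -c "
from h import *
to(638.5,245.8,66,0)"
```

```text
clock: 16.0
eef_pos: [638.5, 242.7, 297.3]
tcp_rot: [-3.142, 0.001, -0.003]
contact_force: [0.4, 0.0, -1.8]
opening: 0.818
t 16.00 shift [ 0.  -3.1 76.3] turn [-0.     0.001 -0.003] pos [638.5 242.7 297.3] rot [-3.142e+00  1.000e-03 -3.000e-03] open 0.818 F [ 0.4  0.  -1.8] q [0.36 0.55 1.58 0.   1.01 1.93]
```

```bash
python3 -m creep '[[0,0,0,0,-3,15,1],[0,0,0,0,0,15,1],[0,0,0,0,0,15,1],[0,0,0,0,0,15,1],[0,0,0,0,0,8,1],[0,0,0,0,0,0,1],[0,0,0,0,0,0,1]]' 55
python3 -c "
from h import *
to(638.5,245.8,66,0)"
```

```text
clock: 16.58
eef_pos: [638.7, 243.9, 222.5]
tcp_rot: [-3.142, 0.001, -0.006]
contact_force: [-0.7, 0.0, -1.6]
opening: 0.817
t 16.58 shift [-0.2 -1.9  1.5] turn [-0.     0.001 -0.006] pos [638.7 243.9 222.5] rot [-3.142e+00  1.000e-03 -6.000e-03] open 0.817 F [-0.7  0.  -1.6] q [0.36 0.64 1.62 0.   0.89 1.94]
```

```bash
python3 -m creep '[[0,0,0,0,-1,1.5,1],[0,0,0,0,0,1,1],[0,0,0,0,0,0,1]]' 55
python3 -m creep '[[0,0,0,0,0,0,0.5],[0,0,0,0,0,0,0.2],[0,0,0,0,0,0,0],[0,0,0,0,0,0,0],[0,0,0,0,0,-15,0],[0,0,0,0,0,-35,0],[0,0,0,0,0,-40,0],[0,0,0,-30,5,-10,0],[0,0,0,-35,20,0,0],[0,0,0,0,0,0,0]]'
python3 - <<'E'
from h import *
f=grab_frame("wrist"); cv2.imwrite("pics/w18.png",f["color"][:,:,::-1])
g=grab_frame("scene"); cv2.imwrite("pics/s18.png",cv2.resize(g["color"][180:300,320:480][:,:,::-1],None,fx=4,fy=4))
to(447,-177.3,150,15)
E
```

```text
clock: 16.83
eef_pos: [639.1, 245.1, 220.8]
tcp_rot: [-3.141, -0.0, -0.006]
contact_force: [0.1, 1.0, -2.7]
opening: 0.814
clock: 17.67
eef_pos: [572.9, 220.3, 332.3]
tcp_rot: [-3.139, -0.006, -0.006]
contact_force: [0.1, -0.1, -0.9]
opening: 0.998
t 17.77 shift [-128.2  400.7   24.7] turn [-0.004 -0.013 -0.268] pos [577.5 222.4 333.5] rot [-3.136 -0.012 -0.006] open 1.001 F [1.5 0.5 0.9] q [0.37 0.41 1.72 0.   1.   1.94]
```

View pics/w18.png

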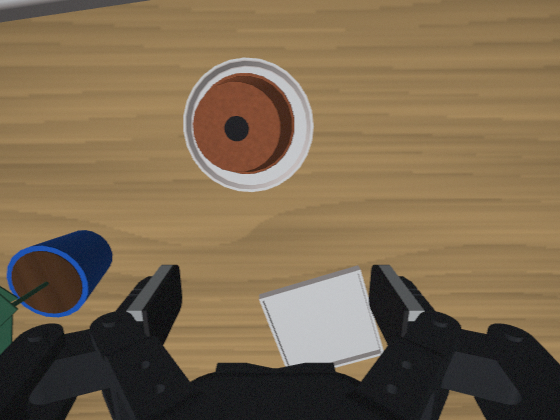

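View pics/s18.png

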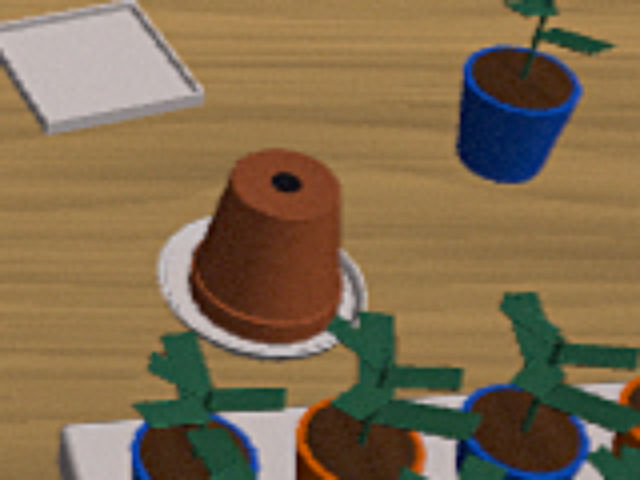

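```bash
python3 - <<'E'
from h import *
f=grab_frame("wrist"); h=hole(f,236,128,16); print("rl",h,cast(f,*h,84).round(1))
t=grab_frame("top"); p=proj(t,np.array([636.,246,84])); h=hole(t,*p,6); print("rl top",h,cast(t,*h,84).round(1))
E
python3 -m creep '[[0,-0.012,0,-13,36,0,0],[0,0,0,-12,37,0,0],[0,0,0,-12,37,0,0],[0,0,0,-12,37,0,0],[0,0,0,-12,37,0,0],[0,0,0,-12,37,0,0],[0,0,0,-12,37,0,0],[0,0,-0.09,-8,30,0,0],[0,0,-0.09,0,0,0,0],[0,0,-0.088,0,0,0,0]]'
python3 - <<'E'
from h import *
to(448,-177.3,150,15)
E
```

```text
rl (np.float64(241.02023806884932), np.float64(135.8823399020238)) [639.8 246.8  84. ]
rl top (np.float64(181.0708661417323), np.float64(172.4724409448819)) [635.3 243.1  84. ]
clock: 18.7
eef_pos: [490.4, -74.2, 329.3]
tcp_rot: [-3.136, -0.007, 0.273]
contact_force: [0.5, 1.0, -0.5]
opening: 0.999
t 18.70 shift [-68.8  87.9  23.4] turn [-0.005 -0.007  0.011] pos [490.4 -74.2 329.3] rot [-3.136 -0.007  0.273] open 0.999 F [ 0.5  1.  -0.5] q [-0.16  0.25  1.98  0.01  0.91  1.14]
```

```bash
python3 -m creep '[[0,0,0.01,-23,29,8,0],[0,0,0,-23,29,8,0],[0,0,0,-20,26,8,0],[0,0,0,0,0,0,0],[0,0,0,0,0,0,0]]'
python3 - <<'E'
from h import *
to(448,-177.3,150,15)
f=grab_frame("wrist"); cv2.imwrite("pics/w19.png",f["color"][:,:,::-1]); p=proj(f,np.array([448.,-177.3,46])); print(p)
E
```

```text
clock: 19.12
eef_pos: [453.6, -179.2, 303.9]
tcp_rot: [-3.138, -0.01, 0.269]
contact_force: [0.8, 0.5, 0.5]
opening: 1.004
t 19.12 shift [-4.9 -3.3 -1.2] turn [-0.004 -0.01   0.008] pos [ 453.6 -179.2  303.9] rot [-3.138 -0.01   0.269] open 1.004 F [0.8 0.5 0.5] q [-0.38  0.27  2.02  0.01  0.85  0.91]
[272.60301117 226.0091024 ]
```

View pics/w19.png

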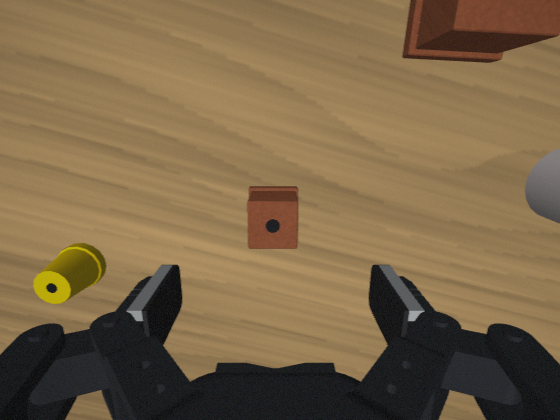

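```bash
python3 -m creep '[[0,-0.01,0.008,-4,-3,20,0],[0,0,0,0,0,30,0],[0,0,0,0,0,30,0],[0,0,0,0,0,0,0],[0,0,0,0,0,0,0]]'
python3 - <<'E'
from h import *
to(448,-177.3,31,15)
f=grab_frame("wrist"); cv2.imwrite("pics/w20.png",f["color"][:,:,::-1]); p=proj(f,np.array([448.,-177.3,46])); print(p)
E
```

```text
clock: 19.58
eef_pos: [455.2, -174.9, 223.8]
tcp_rot: [-3.141, -0.005, 0.265]
contact_force: [0.6, -0.0, 0.8]
opening: 0.998
t 19.58 shift [-7.8  0.5 37.8] turn [-0.    -0.005  0.003] pos [ 455.2 -174.9  223.8] rot [-3.141 -0.005  0.265] open 0.998 F [ 0.6 -0.   0.8] q [-0.37  0.41  2.06  0.01  0.67  0.93]
[276.99450878 280.37997851]
```

View pics/w20.png

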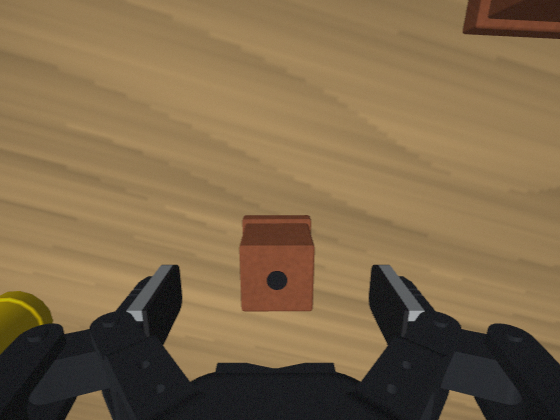

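```bash
python3 -m creep '[[0,-0.005,0,-7,1,12,0],[0,0,0,0,0,20,0],[0,0,0,0,0,5,0],[0,0,0,0,0,0,0]]'
python3 - <<'E'
from h import *
to(448,-177.3,31,15)
E
python3 -m creep '[[0,0,0,0,0,0,1],[0,0,0,0,0,0,1],[0,0,0,0,0,0,1],[0,0,0,0,0,0,1],[0,0,0,0,0,0,1],[0,0,0,0,0,0,1],[0,0,0,0,0,0,1]]' 40
python3 - <<'E'
from h import *
from scipy.spatial.transform import Rotation as Ro
to(448,-177.3,31,15)
s=sense(); f=grab_frame("wrist"); cv2.imwrite("pics/w21.png",f["color"][:,:,::-1]); h=hole(f,275,300,18); p=cast(f,*h,46); print(h,p.round(1))
print("hole rel tool",Ro.from_euler("xyz",s["tcp_rot"]).inv().apply(p-s["eef_pos"]).round(1))
E
```

```text
clock: 19.97
eef_pos: [452.8, -177.2, 192.4]
tcp_rot: [3.137, -0.007, 0.268]
contact_force: [0.0, -0.1, -0.8]
opening: 1.002
t 19.97 shift [-4.7 -1.2  6.3] turn [ 0.005 -0.007  0.006] pos [ 452.8 -177.2  192.4] rot [ 3.137 -0.007  0.268] open 1.002 F [ 0.  -0.1 -0.8] q [-0.38  0.46  2.08  0.    0.59  0.93]
clock: 20.55
eef_pos: [455.4, -177.5, 198.2]
tcp_rot: [3.132, -0.014, 0.268]
contact_force: [0.4, -0.2, -0.8]
opening: 0.438
t 20.55 shift [-7.2 -2.3 12.1] turn [ 0.009 -0.014  0.007] pos [ 455.4 -177.5  198.2] rot [ 3.132 -0.014  0.268] open 0.438 F [ 0.4 -0.2 -0.8] q [-0.38  0.45  2.07  0.    0.6   0.93]
(np.float64(274.8600882152207), np.float64(309.9457568071387)) [ 449.3 -180.1   46. ]
hole rel tool [ -8.6  -0.6 152.1]
```

View pics/w21.png

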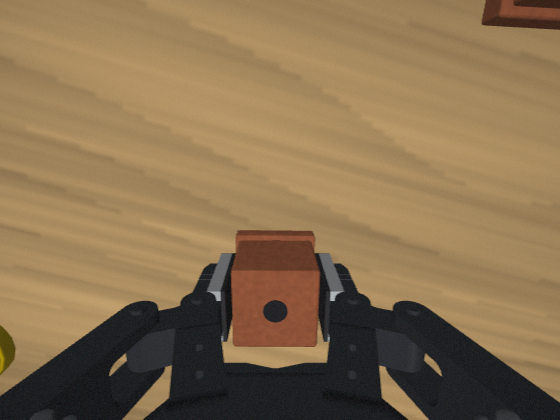

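```bash
python3 -m creep '[[0,0,0,0,0,-30,1],[0,0,0,0,-10,-30,1],[0,0,0,9,-32,0,1],[0,0,0,9,-32,0,1],[0,0,0,9,-32,0,1],[0,0,0,9,-32,0,1],[0,0,0,9,-32,0,1],[0,0,0,9,-32,0,1],[0,0,0,9,-32,0,1],[0,0,0,9,-32,0,1]]' 40
python3 - <<'E'
from h import *
to(437,173.8,100,18)
E
```

```text
clock: 21.43
eef_pos: [453.8, 103.9, 259.2]
tcp_rot: [3.132, -0.015, 0.258]
contact_force: [-0.1, -0.4, -0.4]
opening: 0.436
t 21.43 shift [  1.5 -71.9   3.5] turn [ 0.01  -0.014 -0.056] pos [453.8 103.9 259.2] rot [ 3.132 -0.015  0.258] open 0.436 F [-0.1 -0.4 -0.4] q [ 0.23  0.31  2.09 -0.01  0.72  1.55]
```

```bash
python3 -m creep '[[0,0,-0.03,0,-25,0,1],[0,0,-0.025,0,-25,0,1],[0,0,0,0,-15,0,1],[0,0,0,0,0,0,1],[0,0,0,0,0,0,1]]' 40
python3 - <<'E'
from h import *
to(437,173.8,47,18)
f=grab_frame("wrist"); cv2.imwrite("pics/w22.png",f["color"][:,:,::-1])
f=grab_frame("scene"); cv2.imwrite("pics/s22.png",cv2.resize(f["color"][100:260,260:440][:,:,::-1],None,fx=3,fy=3))
E
```

```text
clock: 21.85
eef_pos: [434.3, 175.2, 258.4]
tcp_rot: [3.132, -0.015, 0.322]
contact_force: [-1.4, -0.4, -0.8]
opening: 0.436
t 21.85 shift [ 1.2  1.6 56.4] turn [ 0.01  -0.016  0.008] pos [434.3 175.2 258.4] rot [ 3.132 -0.015  0.322] open 0.436 F [-1.4 -0.4 -0.8] q [ 0.38  0.32  2.09 -0.02  0.72  1.64]
```

View pics/w22.png

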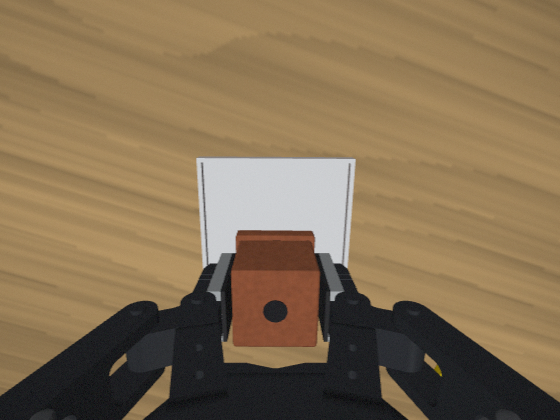

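View pics/s22.png

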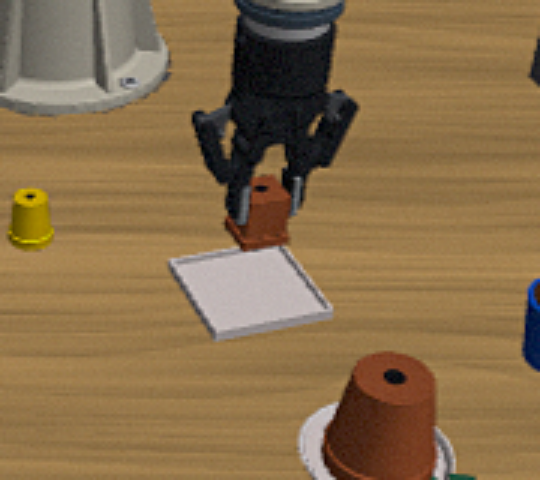

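```bash
python3 -m creep '[[0,0,0.008,1,0.5,15,1],[0,0,0,0,0,18,1],[0,0,0,0,0,12,1],[0,0,0,0,0,0,1],[0,0,0,0,0,0,1]]' 40
python3 - <<'E'
from h import *
to(437,173.8,47,18)
f=grab_frame("scene"); cv2.imwrite("pics/s23.png",cv2.resize(f["color"][100:260,260:440][:,:,::-1],None,fx=3,fy=3))
E
```

```text
clock: 22.37
eef_pos: [438.7, 169.3, 212.8]
tcp_rot: [3.131, -0.018, 0.305]
contact_force: [-0.6, -0.3, -0.6]
opening: 0.433
t 22.37 shift [-0.4 -4.9 10.7] turn [ 0.01  -0.017 -0.009] pos [438.7 169.3 212.8] rot [ 3.131 -0.018  0.305] open 0.433 F [-0.6 -0.3 -0.6] q [ 0.37  0.4   2.11 -0.02  0.61  1.65]
```

View pics/s23.png

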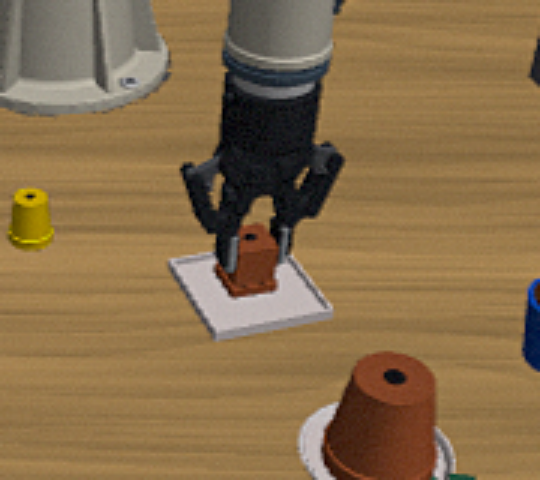

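```bash
python3 -m creep '[[0,0,-0.009,0,-4.5,4,1],[0,0,0,0,0,3,1],[0,0,0,0,0,2,1],[0,0,0,0,0,0,1]]' 40
python3 - <<'E'
from h import *
to(437,173.8,47,18)
E
```

```text
clock: 22.75
eef_pos: [438.4, 173.2, 205.2]
tcp_rot: [3.131, -0.021, 0.314]
contact_force: [-0.1, -0.5, -0.6]
opening: 0.433
t 22.75 shift [-1.2 -1.   3.2] turn [ 0.01  -0.021 -0.001] pos [438.4 173.2 205.2] rot [ 3.131 -0.021  0.314] open 0.433 F [-0.1 -0.5 -0.6] q [ 0.38  0.42  2.11 -0.02  0.59  1.65]
```

```bash
python3 -m creep '[[0,0,0,0,0,2,1],[0,0,0,0,0,2,1],[0,0,0,0,0,1,1]]' 40
python3 -m creep '[[0,0,0,0,0,0,0.5],[0,0,0,0,0,0,0.4],[0,0,0,0,0,0,0.3],[0,0,0,0,0,0,0.3],[0,0,0,0,0,-20,0.3],[0,0,0,0,0,-35,0.1],[0,0,0,0,0,-40,0],[0,0,0,0,0,-30,0],[0,0,0,-30,0,0,0],[0,0,0,0,0,0,0]]'
python3 - <<'E'
from h import *
f=grab_frame("wrist"); cv2.imwrite("pics/w24.png",f["color"][:,:,::-1])
to(632,-267,150,13)
E
```

```text
clock: 23.0
eef_pos: [439.1, 173.6, 200.9]
tcp_rot: [3.131, -0.023, 0.314]
contact_force: [-4.9, -3.7, 28.5]
opening: 0.438
clock: 23.83
eef_pos: [406.2, 164.5, 329.3]
tcp_rot: [3.131, -0.018, 0.315]
contact_force: [-1.8, -0.3, -1.7]
opening: 0.998
t 23.88 shift [ 77.5 480.   32. ] turn [ 0.009 -0.024  0.088] pos [409.1 165.5 330.4] rot [ 3.132 -0.023  0.315] open 1.002 F [1.6 1.3 1.7] q [ 0.39  0.16  2.09 -0.02  0.87  1.65]
```

View pics/w24.png

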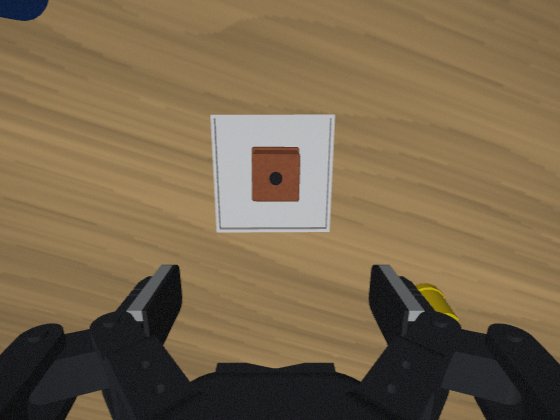

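Run:
```python
from h import *
f=grab_frame("scene"); print("bottle base front",cast(f,104,226,0).round(), "left/right",cast(f,91,217,10).round(),cast(f,119,217,10).round())
t=grab_frame("top"); print("blue hole",cast(t,436,123,68).round(), "seedling?",cast(t,115,232,60).round())
w=grab_frame("wrist"); h=hole(w,276,178,9); print("ss",cast(w,*h,50).round(1)); q=rsauc(w,(200,100,350,245)); print(cv2.minAreaRect(q))
```

```text
bottle base front [ 555. -415.    0.] left/right [ 534. -451.   10.] [ 533. -383.   10.]
blue hole [ 743. -361.   68.] seedling? [503. 401.  60.]
ss [436.4 171.5  50. ]
((429.5586853027344, 171.383544921875), (107.09278106689453, 108.89769744873047), 17.984453201293945)
```

Run:
```python
from h import *
t=grab_frame("top"); p=proj(t,np.array([432.,171.5,50])); h=hole(t,*p,4); print("ss top",p,h,cast(t,*h,50).round(1)); 
cv2.imwrite("pics/t25.png",cv2.resize(t["color"][225:305,170:270][:,:,::-1],None,fx=6,fy=6))
```

```text
ss top [213.91498089 260.45892729] (np.float64(nan), np.float64(nan)) [nan nan nan]h.py:13: RuntimeWarning: invalid value encountered in scalar divide
  return (a*xx).sum()/a.sum(),(a*yy).sum()/a.sum()
```

View pics/t25.png

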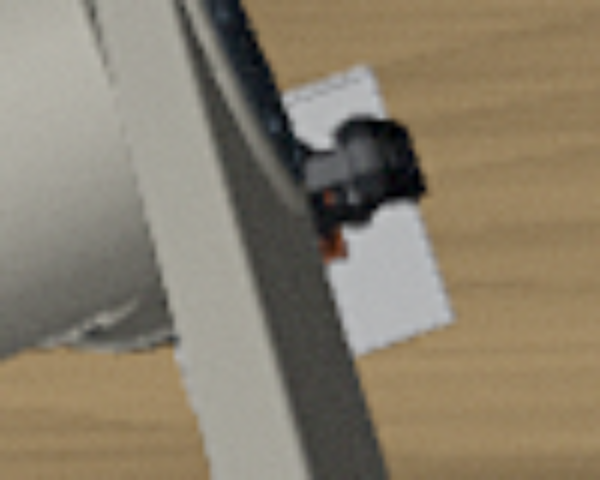

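```bash
python3 -m creep '[[0,-0.02,0.044,5,32,0,0],[0,0,0.044,5,35,0,0],[0,0,0,6,35,0,0],[0,0,0,6,35,0,0],[0,0,0,6,35,0,0],[0,0,0,6,35,0,0],[0,0,0,6,35,0,0],[0,0,0,6,35,0,0],[0,0,0,6,35,0,0],[0,0,0,6,35,0,0]]'
python3 - <<'E'
from h import *
to(634,-268,150,12.7)
t=grab_frame("top"); p=proj(t,np.array([432.,171.5,50])); h=hole(t,*p,4); print("ss top",p,h,cast(t,*h,50).round(1))
p=proj(t,np.array([634.5,245,84])); h=hole(t,*p,5); print("rl top",h,cast(t,*h,84).round(1))
cv2.imwrite("pics/t26.png",cv2.resize(t["color"][140:300,130:290][:,:,::-1],None,fx=4,fy=4))
E
```

```text
clock: 24.92
eef_pos: [554.9, -167.2, 321.6]
tcp_rot: [3.138, 0.013, 0.232]
contact_force: [1.9, 0.1, -0.3]
opening: 0.999
t 24.92 shift [ 54.  116.2  16.3] turn [0.004 0.013 0.01 ] pos [ 554.9 -167.2  321.6] rot [3.138 0.013 0.232] open 0.999 F [ 1.9  0.1 -0.3] q [-0.29  0.38  1.8  -0.01  0.97  1.05]
ss top [213.91498089 260.45892729] (np.float64(214.2085048010974), np.float64(260.08504801097394)) [432.8 170.8  50. ]
rl top (np.float64(179.54764705882354), np.float64(171.99470588235295)) [636.6 246.6  84. ]
```

View pics/t26.png

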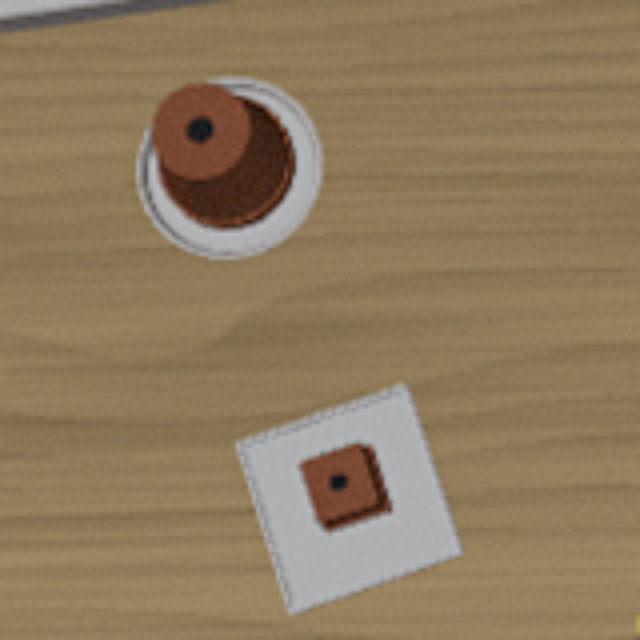

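```bash
python3 -m creep '[[0.004,0.012,0.01,14,30,0,0],[0,0,0,14,30,0,0],[0,0,0,14,30,0,0],[0,0,0,12,26,0,0],[0,0,0,0,0,0,0],[0,0,0,0,0,0,0]]'
python3 - <<'E'
from h import *
to(634,-268,150,12.7)
f=grab_frame("wrist"); cv2.imwrite("pics/w27.png",f["color"][:,:,::-1]); print(proj(f,np.array([634,-268,68.])))
E
```

```text
clock: 25.47
eef_pos: [639.2, -283.6, 311.6]
tcp_rot: [-3.139, 0.008, 0.215]
contact_force: [-0.6, -0.0, 0.1]
opening: 1.0
t 25.47 shift [ -1.7 -16.3   6.7] turn [-0.003  0.008 -0.007] pos [ 639.2 -283.6  311.6] rot [-3.139  0.008  0.215] open 1.000 F [-0.6 -0.   0.1] q [-0.42  0.56  1.53 -0.    1.06  0.94]
[253.54379035 222.45307513]
```

View pics/w27.png

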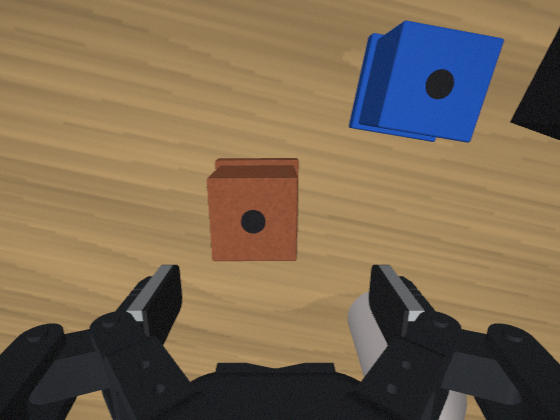

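```bash
python3 -m creep '[[0,0.008,-0.007,-1,-16,10,0],[0,0,0,0,0,15,0],[0,0,0,0,0,0,0],[0,0,0,0,0,0,0]]'
python3 - <<'E'
from h import *
to(634,-268,50,12.7)
f=grab_frame("wrist"); cv2.imwrite("pics/w28.png",f["color"][:,:,::-1]); print(proj(f,np.array([634,-268,68.])))
E
```

```text
clock: 25.85
eef_pos: [632.8, -264.6, 283.8]
tcp_rot: [-3.136, 0.003, 0.223]
contact_force: [0.5, -0.4, 0.7]
opening: 0.997
t 25.85 shift [ 0.7  4.1 78.8] turn [-0.006  0.003  0.002] pos [ 632.8 -264.6  283.8] rot [-3.136e+00  3.000e-03  2.230e-01] open 0.997 F [ 0.5 -0.4  0.7] q [-0.4   0.57  1.58  0.    1.    0.95]
[283.7723356 235.608892 ]
```

View pics/w28.png

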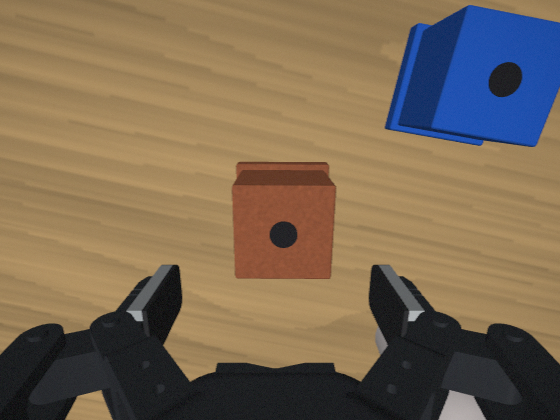

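Clay square pot's hole sits at (283,235), as predicted, with faces square to the jaws; the blue look-alike at (505,79) is left alone.

```bash
python3 -m creep '[[-0.005,0,0,1,3.5,15,0],[0,0,0,0,0,20,0],[0,0,0,0,0,15,0],[0,0,0,0,0,0,0],[0,0,0,0,0,0,0]]'
python3 - <<'E'
from h import *
to(634,-268,50,12.7)
f=grab_frame("wrist"); cv2.imwrite("pics/w29.png",f["color"][:,:,::-1]); print(proj(f,np.array([634,-268,68.])))
E
```

```text
clock: 26.32
eef_pos: [635.4, -266.8, 237.3]
tcp_rot: [3.139, -0.001, 0.225]
contact_force: [1.1, -0.5, -0.4]
opening: 1.001
t 26.32 shift [-1.7  0.8 32.3] turn [ 0.002 -0.001  0.003] pos [ 635.4 -266.8  237.3] rot [ 3.139e+00 -1.000e-03  2.250e-01] open 1.001 F [ 1.1 -0.5 -0.4] q [-0.4   0.63  1.6  -0.    0.91  0.95]
[277.04715321 276.54494856]
```

View pics/w29.png

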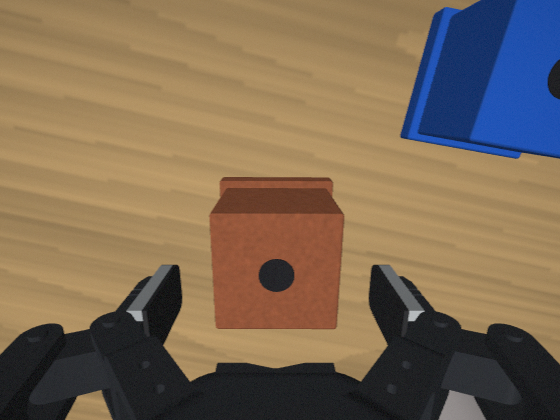

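```bash
python3 -m creep '[[0,0,0,-2,1,15,0],[0,0,0,0,0,15,0],[0,0,0,0,0,4,0.1],[0,0,0,0,0,0,1],[0,0,0,0,0,0,1],[0,0,0,0,0,0,1],[0,0,0,0,0,0,1],[0,0,0,0,0,0,1]]' 50
python3 - <<'E'
from h import *
from scipy.spatial.transform import Rotation as Ro
to(634,-268,50,12.7)
s=sense(); f=grab_frame("wrist"); cv2.imwrite("pics/w30.png",f["color"][:,:,::-1]); p=proj(f,np.array([634,-268,68.])); h=hole(f,*p,28); p=cast(f,*h,68); print(h,p.round(1))
print("hole rel tool",Ro.from_euler("xyz",s["tcp_rot"]).inv().apply(p-s["eef_pos"]).round(1))
E
```

```text
clock: 27.03
eef_pos: [634.6, -268.9, 203.9]
tcp_rot: [3.137, -0.004, 0.225]
contact_force: [-0.6, -0.0, -1.2]
opening: 0.717
t 27.03 shift [-0.4 -1.  -1.1] turn [ 0.005 -0.004  0.003] pos [ 634.6 -268.9  203.9] rot [ 3.137 -0.004  0.225] open 0.717 F [-0.6 -0.  -1.2] q [-0.4   0.67  1.61 -0.    0.85  0.94]
(np.float64(274.8858435910439), np.float64(315.5364821047132)) [ 635.1 -268.8   68. ]
hole rel tool [-1.000e-01 -6.000e-01  1.359e+02]
```

View pics/w30.png

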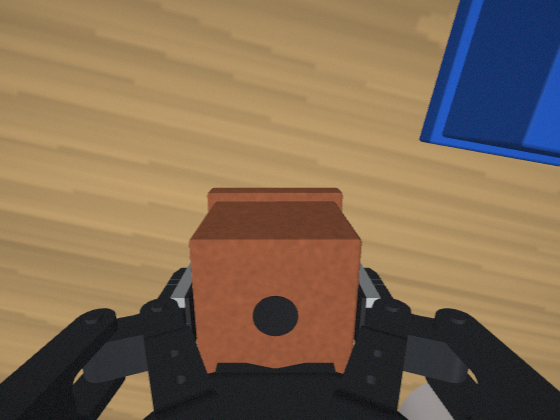

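```bash
python3 -m creep '[[0,0,0,0,0,-25,1],[0,0,0,0,0,-35,1],[0,0,0,0,0,-35,1],[0,0,0,-5,-10,-5,1],[0,0,0,-8,-30,0,1],[0,0,0,-8,-32,0,1],[0,0,0,-8,-32,0,1],[0,0,0,-8,-32,0,1],[0,0,0,-8,-32,0,1],[0,0,0,-8,-32,0,1]]' 50
python3 -c "
from h import *
to(434.5,171,140,18)"
```

```text
clock: 27.92
eef_pos: [534.6, -83.4, 305.2]
tcp_rot: [3.134, -0.007, 0.218]
contact_force: [0.4, 0.5, -0.8]
opening: 0.718
t 27.92 shift [ -42.8 -270.1    8. ] turn [ 0.008 -0.007 -0.096] pos [534.6 -83.4 305.2] rot [ 3.134 -0.007  0.218] open 0.718 F [ 0.4  0.5 -0.8] q [-0.16  0.34  1.9  -0.01  0.89  1.2 ]
```

```bash
python3 -m creep '[[0,0,-0.03,-5,-33,0,1],[0,0,-0.03,-5,-33,0,1],[0,0,-0.03,-5,-33,0,1],[0,0,0,-3,-33,0,1],[0,0,0,-3,-33,0,1],[0,0,0,-2,-33,0,1],[0,0,0,-2,-30,0,1],[0,0,0,0,-15,0,1],[0,0,0,0,0,0,1],[0,0,0,0,0,0,1]]' 50
python3 -c "
from h import *
to(434.5,171,140,18)"
```

```text
clock: 28.75
eef_pos: [428.3, 157.0, 301.6]
tcp_rot: [3.135, -0.005, 0.317]
contact_force: [-0.0, 0.6, -1.6]
opening: 0.72
t 28.75 shift [ 10.2 -11.4   6.6] turn [ 0.006 -0.005  0.003] pos [428.3 157.  301.6] rot [ 3.135 -0.005  0.317] open 0.720 F [-0.   0.6 -1.6] q [ 0.35  0.23  2.08 -0.01  0.83  1.61]
```

```bash
python3 -m creep '[[0,0,0,10,-11,5,1],[0,0,0,0,0,0,1],[0,0,0,0,0,0,1],[0,0,0,0,0,0,1]]' 50
python3 - <<'E'
from h import *
to(434.5,171,140,18)
f=grab_frame("wrist"); cv2.imwrite("pics/w31.png",f["color"][:,:,::-1])
f=grab_frame("scene"); cv2.imwrite("pics/s31.png",cv2.resize(f["color"][80:240,260:440][:,:,::-1],None,fx=3,fy=3))
E
```

```text
clock: 29.08
eef_pos: [435.8, 169.6, 295.8]
tcp_rot: [3.135, -0.006, 0.315]
contact_force: [0.0, 0.0, -1.2]
opening: 0.717
t 29.08 shift [-0.8 -1.7  0.8] turn [ 0.007 -0.006  0.001] pos [435.8 169.6 295.8] rot [ 3.135 -0.006  0.315] open 0.717 F [ 0.   0.  -1.2] q [ 0.37  0.26  2.06 -0.01  0.82  1.63]
```

View pics/w31.png

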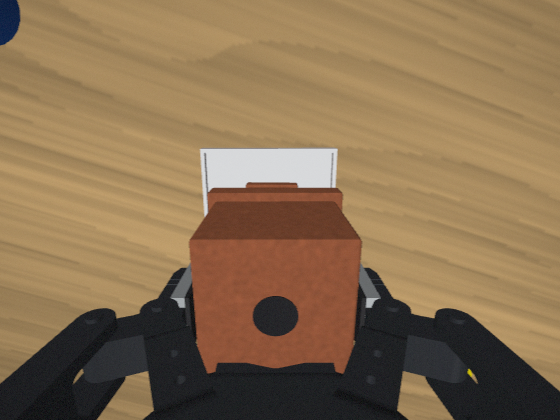

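View pics/s31.png

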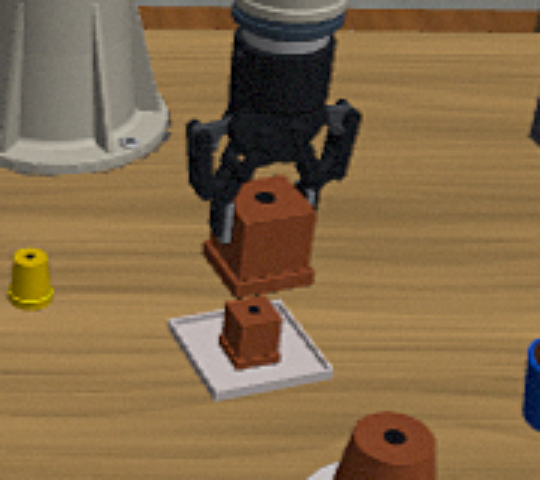

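```bash
python3 -m creep '[[0,0,0,-1,-1.5,10,1],[0,0,0,0,0,15,1],[0,0,0,0,0,5,1],[0,0,0,0,0,0,1],[0,0,0,0,0,0,1]]' 50
python3 - <<'E'
from h import *
to(434.5,171,54,18)
f=grab_frame("wrist"); cv2.imwrite("pics/w32.png",f["color"][:,:,::-1])
f=grab_frame("scene"); cv2.imwrite("pics/s32.png",cv2.resize(f["color"][80:240,260:440][:,:,::-1],None,fx=3,fy=3))
E
```

```text
clock: 29.6
eef_pos: [434.4, 169.0, 263.5]
tcp_rot: [3.135, -0.005, 0.312]
contact_force: [0.0, 0.8, -0.8]
opening: 0.72
t 29.60 shift [ 0.4 -2.3 54.5] turn [ 0.007 -0.005 -0.002] pos [434.4 169.  263.5] rot [ 3.135 -0.005  0.312] open 0.720 F [ 0.   0.8 -0.8] q [ 0.37  0.31  2.09 -0.01  0.74  1.64]
```

View pics/s32.png

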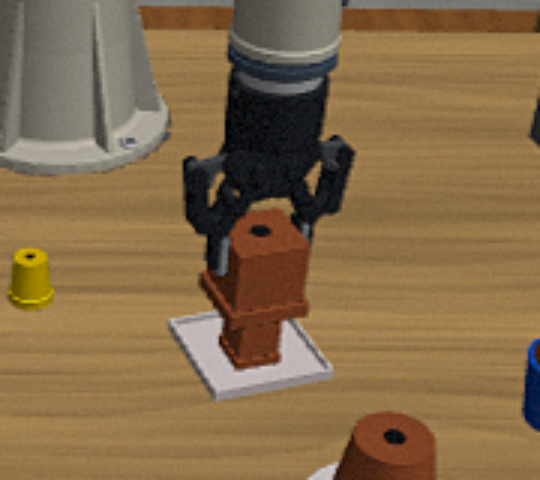

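```bash
python3 -m creep '[[0,0,0,0.5,-2,8,1],[0,0,0,0,0,10,1],[0,0,0,0,0,0,1]]' 50
python3 -c "
from h import *
to(434.5,171,54,18)"
```

```text
clock: 29.95
eef_pos: [435.2, 171.5, 245.9]
tcp_rot: [3.135, -0.01, 0.312]
contact_force: [-0.4, -0.1, -1.8]
opening: 0.718
t 29.95 shift [-1.2  0.  36.9] turn [ 0.007 -0.01  -0.002] pos [435.2 171.5 245.9] rot [ 3.135 -0.01   0.312] open 0.718 F [-0.4 -0.1 -1.8] q [ 0.37  0.34  2.09 -0.01  0.7   1.64]
```

```bash
python3 -m creep '[[0,0,0,-0.5,0,8,1],[0,0,0,0,0,10,1],[0,0,0,0,0,8,1],[0,0,0,0,0,5,1],[0,0,0,0,0,0,1]]' 50
python3 -c "
from h import *
to(434.5,171,54,18)"
```

```text
clock: 30.37
eef_pos: [434.9, 171.3, 210.8]
tcp_rot: [3.135, -0.009, 0.313]
contact_force: [-0.4, -1.2, -0.9]
opening: 0.719
t 30.37 shift [-0.5  0.2  1.8] turn [ 0.007 -0.009 -0.002] pos [434.9 171.3 210.8] rot [ 3.135 -0.009  0.313] open 0.719 F [-0.4 -1.2 -0.9] q [ 0.37  0.41  2.11 -0.01  0.61  1.64]
```

```bash
python3 -m creep '[[0,0,0,0,0,2,1],[0,0,0,0,0,1,1],[0,0,0,0,0,0,1]]' 50
python3 -m creep '[[0,0,0,0,0,0,0.3],[0,0,0,0,0,0,0.1],[0,0,0,0,0,0,0],[0,0,0,0,0,0,0],[0,0,0,0,0,-15,0],[0,0,0,0,0,-35,0],[0,0,0,0,0,-40,0],[0,0,0,0,20,-20,0],[0,0,0,0,35,0,0],[0,0,0,0,35,0,0]]'
python3 -m creep '[[0,0,0,0,35,0,0],[0,0,0,0,35,0,0],[0,0,0,0,35,0,0],[0,0,0,0,35,0,0],[0,0,0,0,0,0,0]]'
python3 - <<'E'
from h import *
t=grab_frame("top"); cv2.imwrite("pics/t33.png",cv2.resize(t["color"][120:310,90:350][:,:,::-1],None,fx=3,fy=3))
p=proj(t,np.array([432,171,72])); h=hole(t,*p,5); print("sl",p,h,cast(t,*h,72).round(1))
p=proj(t,np.array([635,245,84])); h=hole(t,*p,5); print("rl",p,h,cast(t,*h,84).round(1))
g=grab_frame("scene"); cv2.imwrite("pics/s33.png",cv2.resize(g["color"][150:300,220:480][:,:,::-1],None,fx=3,fy=3))
for q,z,n in(((432.,171),72,"sl"),((636.,246),84,"rl")):
    p=proj(g,np.array([*q,z])); h=hole(g,*p,5); print(n,"scene",p,h,cast(g,*h,z).round(1))
to(0,0,0,0)
E
```

```text
clock: 30.62
eef_pos: [435.1, 171.3, 208.0]
tcp_rot: [3.135, -0.008, 0.312]
contact_force: [0.1, 0.6, -1.1]
opening: 0.715
clock: 31.45
eef_pos: [461.8, 88.0, 324.4]
tcp_rot: [3.135, -0.009, 0.319]
contact_force: [0.0, -0.5, -0.3]
opening: 0.998
clock: 31.87
eef_pos: [509.0, -55.0, 328.9]
tcp_rot: [3.131, -0.018, 0.319]
contact_force: [0.1, 0.6, 0.2]
opening: 1.002
sl [212.62426172 259.5938491 ] (np.float64(212.6376339077783), np.float64(258.3921751280857)) [434.7 171.   72. ]
rl [180.23733436 172.61899481] (np.float64(179.59651648193466), np.float64(171.98488556211313)) [636.6 246.5  84. ]
sl scene [345.37156014 175.29235245] (np.float64(345.1026989134245), np.float64(175.9490010515247)) [434.9 170.   72. ]
rl scene [391.03769009 225.14319988] (np.float64(391.01426133593367), np.float64(225.16540711847878)) [636.1 245.9  84. ]
t 31.97 shift [-468.2 -209.9  164.2] turn [ 0.006 -0.017  0.319] pos [507.4 -51.9 328.3] rot [ 3.133 -0.016  0.319] open 1.003 F [-1.2 -0.7  0.7] q [-0.1   0.26  1.95 -0.    0.91  1.15]
```

View pics/t33.png

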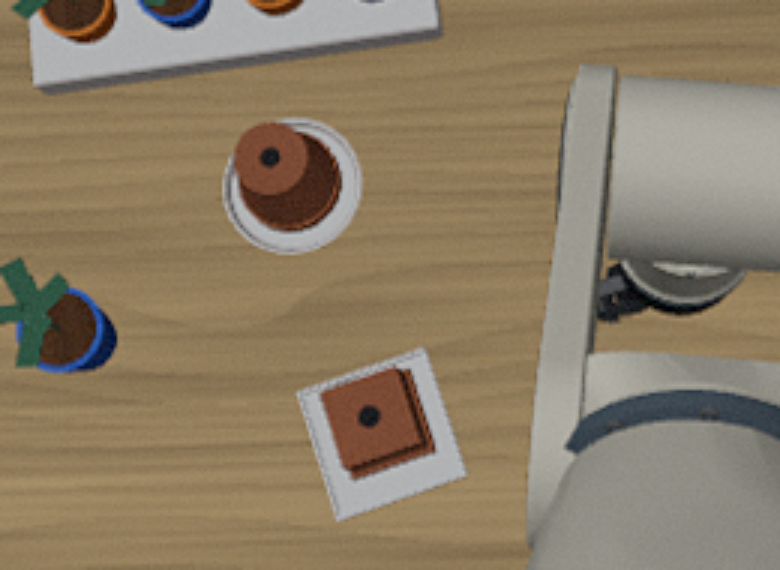

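View pics/s33.png

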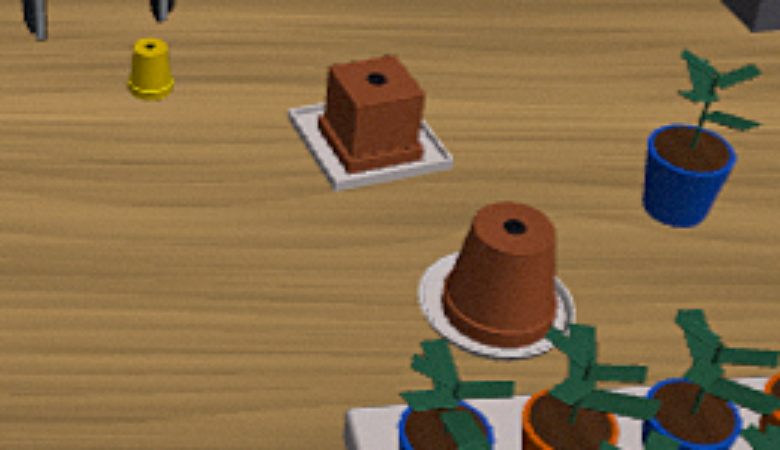

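```bash
python3 -c "
from rig import job
print(job.sign_off())"
```

```text
the job is handed in; nothing more can be done
None
```

I nested the three round clay pots on the round saucer and the two square ones on the square saucer, each from the smallest outwards, and handed the job in at about 32 s on the robot's clock. The sign-off reports no verdict.

- **Outer pots:** The top and scene cameras agree to about 1 mm on both drain holes at the expected heights of 84 mm and 72 mm, so both stand on their saucer floors. The large round pot is about 3 mm from its saucer's centre and the large square one about 7 mm; the limit is 25 mm.
- **Inner pots:** They can no longer be seen. Before they were covered, I measured each within about 3–7 mm of its saucer's centre. I estimate each is within about 5 mm of the pot covering it.
- **Left alone:** I did not go near the seedling, spray bottle, yellow pot or blue pot. I did not re-measure them at the end.
- **Disagreements:** The wrist camera reads x about 2.4 mm higher than the top camera. Pose readings wandered by a few millimetres, so the small square pot was gripped higher and more off-centre than planned. It met the saucer with 28 N at the wrist, well under the 120 N limit, and was still placed square.

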